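# Put three workshop supplies back on their own marked plates

### The arm

A 6-joint arm with a two-finger parallel gripper is mounted at the origin on a cart in front of the work surface, level with it; the furniture and walls round the work are solid. World frame = base frame: x ahead of the robot, y to its left, z up, the work surface at z = 0. Lengths are in m, angles in rad, forces in N, time in s.
With the tool pointing down it reaches from about 0.275 to 0.825 m from the base axis. Payload 4.9 kg.
Tool frame: the origin (TCP) lies midway between the tips of the shut fingers; the grasp point (between the pads) lies 19 mm behind it; z points along the fingers, y is the line along which they close (so a half turn about z gives the same grasp; the last joint's range is limited). The gripper opens to 85 mm and grips with 20 to 120 N. Pads are 22 mm wide; open, the fingers measure 114 mm over their backs; the gripper's body (76 mm by 85 mm) begins 54 mm behind the grasp point. The pads swing forward as they close: fully open they stand 13 mm farther back than shut.
Start: joints at [0.982, 0.326, -0.193, 1.052, 0, 1.437], TCP at [0.242, 0.494, 0.231] pointing down, gripper open.
Joint ranges: [-2.65, 2.65], [-0.97, 1.79], [-1.3, 1.35], [-1.93, 2.1], [-1.47, 1.37], [-3.14, 3.14]. Speed limits (rad/s): [2.57, 2.57, 3.14, 3.14, 3.14, 3.14].

### API

Orientations are given as [roll, pitch, yaw] about the fixed x, y, z axes, in that order (R = Rz(yaw) Ry(pitch) Rx(roll)).
In Python, from plant import r gives the robot as it stands.
- The arm moves only by the tool arm_command, never from a script. Its argument "moves" is a list of rows, each a list of 3 entries, a list of its own where there are three numbers: the shift along the tool's x, y, z as a fraction of full scale, then the turn, a rotation vector about the tool's x, y, z as a fraction of full scale, then the closure, from 0 (fully open) to 1 (shut). In form: [[[x, y, z], [ax, ay, az], claw], ...]. A call has 1 to 10 rows; each row shifts and turns the commanded pose from where the row before left it, along the tool's axes as they then stand; what a row does not reach is not made up. Full scale, the value 1, is 0.02 m for a shift and 45 degrees for a turn. A row lasts 1/10 s, in which the tool goes at most 50 mm and 8.59 degrees, less where a joint would pass 70% of its speed; a pose out of reach is approached as far as the arm can. A call with a number of a shift or a turn outside -1 to 1 is refused whole. A call with a gripper value outside its range is refused whole. The fingers move at their own pace and stop on an object; the grip force is fixed at half the most. Time passes only in rows, so rows that do not move let the fingers close. It gives the time, the measured TCP pose, the force, the opening and the grip force at its end, in the units of the state.
- r.observe(): the state, without advancing time (a new reading comes with each control period).
- r.grab_frame(name): name is "scene" or "side" or "wrist"; returns a dict with "pixels" (400x640x3 uint8, red, green, blue), "z_map" (400x640 float32, m along the optical axis (not along the pixel's ray), 0 where there is no reading), "camera_matrix" (3x3 intrinsics, pixels), "cam_to_world" (4x4, takes a point from camera to world coordinates); the wrist camera has in their place "mount" (4x4, takes a point from camera to tool coordinates, whose origin is the TCP and whose axes are the flange's). Camera axes: x right, y down, z forward; pixel columns grow to the right and rows downward; lengths in m; the calibration is good to about 2 mm. A picture is of the moment at which its call begins: read the wrist's pose just before it.
- r.sign_off(): hands the job in; it is judged then, once.
Trained networks look in the newest picture that a camera, given by its name, has taken for a name from the list of things; names that differ only in an ending like _2 or _b are one class to them, and where a whole thing is asked for, a point or a joint stands for the part that bears it (a point fixed in the world has none). Each returns a list of dicts, best first, with "confidence" (0 to 1); they miss things now and then, are a little off and sometimes report something else, mostly with a low value. They report only what shows in the picture. A call takes as long as a camera call.
- r.find_in(camera, query): "at" ([x, y, z] in m, in world coordinates, good to about 4 mm: the middle of the surface that is visible of it).
- r.spot_point(camera, query): "at" ([x, y, z] in m, in world coordinates, good to about 4 mm: a listed point, or the origin of a listed thing).
The state is a dict: "t": time; "q": joint angles; "dq": joint speeds; "joint_efforts": joint torques, N m; "position": TCP position; "tool_rot": TCP orientation; "ft_force": force on the tool from outside, world axes, zero at the start; "wrist_torque": the same for the moment, N m; "opening": finger opening in m; "grasp_force": force on a finger pad.
Only numpy, scipy, OpenCV 4.12 (cv2) and the standard library are available. Lean on these libraries where they do the work, as an engineer would, in place of code of your own. Each camera call takes 0.05 s, during which the arm holds its last target. There are 200 camera calls.

### The job

The tin, the ink bottle and the wax block on the plywood board have been put down on each other's marked plates. Change them round, using the bare white pad as a free spot on the way, so that the tin stands in the middle of the large ring, the bottle upright in the middle of the small ring, and the wax block lies flat in the middle of the four corner marks with its long side along theirs. Do not tip the bottle over, and leave the loose buckle between the plates where it lies.

Things in the scene. Friction and masses are not known exactly. Their poses are not given: they have to be found in the camera images.
- tin_centre (a point): Round tin with a yellow lid, about 65 mm across (62 mm at the firm wall) and 31 mm high, standing lid up. The point is its centre, 15.5 mm above its underside; z up. At the start it stands on the plate with the corner marks. Under 0.15 kg.
- bottle_centre (a point): Black ink bottle with a white pointed cap, standing: round, 37 mm across and 105 mm high. The point is its centre, 52.5 mm above its underside; z runs up through the cap. It is gripped as a plain round post 37 mm wide up to 100 mm; it is tall, so grip it in the upper half, about 70 to 75 mm above its underside, or the gripper's body meets the cap. At the start it stands on the plate with the large ring. About 0.1 kg.
- wax_centre (a point): Yellow-brown block of hard wax, 36 mm (its x) by 55 mm (its y) and 23 mm high, lying flat with its grooves up. The point is its centre, 11.5 mm above its underside. At the start it lies on the plate with the small ring, turned at any angle to it. Under 0.08 kg.
- plate_large_ring_top (a point): Home of the tin. Square grey plate, 96 x 96 mm, 6 mm thick, fixed on the plywood board; on it a black ring, 73 mm inside and 83 mm outside diameter. The point is the middle of the ring on the plate's top face (about 116 mm above the table); z up.
- plate_small_ring_top (a point): Home of the bottle. Square grey plate, 96 x 96 mm, 6 mm thick, fixed on the plywood board; on it a black ring, 48 mm inside and 60 mm outside diameter. The point is the middle of the ring on the plate's top face (about 116 mm above the table); z up.
- plate_corners_top (a point): Home of the wax block. Square grey plate, 96 x 96 mm, 6 mm thick, fixed on the plywood board; on it four black corner marks that frame a rectangle of 44 mm (its x) by 64 mm (its y). The point is the middle of the rectangle on the plate's top face (about 116 mm above the table); z up.
- punch_pad: Off-white nylon punching pad, 85 mm (its x) by 120 mm (its y), 18 mm thick, fixed on the plywood board, empty and flat on top: the free spot. The origin is the centre of its underside; its top is 18 mm above that.
- buckle: Pale strap buckle, 25 x 68 x 7 mm, lying loose on the board in the middle between the plates and the pad; to be left alone. The origin is the centre of its underside.

How it is judged:
By the outcome, as a careful person would: the job done as asked, in the order asked, and still so for the second after the job is handed in, with the robot touching nothing.
It also fails if it takes over 99 s, if anything falls off the work surface, if the arm or the gripper's body presses on something with over 40 N, if the wrist force passes 120 N, or if a joint passes its speed limit or range.

## Working session

There is one attempt and no reset: what is moved stays moved. The work goes in short steps, Python scripts to look and compute and a tool call to move; the robot and the scene stay as the last step left them, time stands still between calls to the robot, and variables do not carry over. Pictures are saved under pics/ and viewed, at most 17 in all, crops included, and the job is handed in when it is done.

Besides the shell and the picture viewer there is one more tool, called after "Emit:" by a JSON object that holds its "method" and its "body", one argument or row to a line. arm_command: Moves the arm, as the interface text tells. Shift numbers are shares of 0.02 m and turn numbers shares of 45 degrees, none past 1 either way. Its arguments: {"type":"object","properties":{"moves":{"type":"array"}},"required":["moves"]}

```bash
mkdir -p pics; ls
cat > h.py <<'E'
import numpy as np, cv2
from plant import r
def grab(n,save=None):
    s=r.observe(); f=r.grab_frame(n)
    if save: cv2.imwrite(f'pics/{save}.png',f['pixels'][:,:,::-1])
    return s,f
E
python3 - <<'E'
from h import *
s=r.observe(); print({k:np.round(v,3) for k,v in s.items()})
for c in ['scene','side']:
    grab(c,c+'0')
    for q in ['tin_centre','bottle_centre','wax_centre','plate_large_ring_top','plate_small_ring_top','plate_corners_top','punch_pad','buckle']:
        print(c,q,[(np.round(d['at'],3),round(d['confidence'],2)) for d in r.spot_point(c,q)[:2]])
E
```

```text
pics
{'t': np.float64(0.0), 'q': array([ 0.982,  0.327, -0.194,  1.052, -0.   ,  1.437]), 'dq': array([-0.   , -0.002,  0.001, -0.001, -0.001, -0.002]), 'joint_efforts': array([ 2.0000e-03, -4.4339e+01,  2.6244e+01,  1.5000e-02, -0.0000e+00,
        0.0000e+00]), 'position': array([0.241, 0.494, 0.231]), 'tool_rot': array([-3.14 , -0.   ,  2.687]), 'ft_force': array([-0.304, -0.341, -0.264]), 'wrist_torque': array([ 0.046, -0.02 , -0.03 ]), 'grasp_force': np.float64(0.0), 'opening': np.float64(0.085)}
scene tin_centre [(array([0.661, 0.266, 0.13 ]), 0.67), (array([0.525, 0.286, 0.107]), 0.27)]
scene bottle_centre [(array([0.542, 0.425, 0.17 ]), 0.65)]
scene wax_centre [(array([0.494, 0.161, 0.126]), 0.56)]
scene plate_large_ring_top [(array([0.541, 0.426, 0.115]), 0.75)]
scene plate_small_ring_top [(array([0.499, 0.159, 0.115]), 0.67)]
scene plate_corners_top [(array([0.657, 0.269, 0.12 ]), 0.94)]
scene punch_pad [(array([0.404, 0.313, 0.112]), 0.65)]
scene buckle [(array([0.524, 0.288, 0.103]), 0.63)]
side tin_centre [(array([0.663, 0.267, 0.129]), 0.74)]
side bottle_centre [(array([0.538, 0.424, 0.168]), 0.75)]
side wax_centre [(array([0.498, 0.158, 0.125]), 0.74)]
side plate_large_ring_top [(array([0.543, 0.427, 0.116]), 0.69)]
side plate_small_ring_top [(array([0.499, 0.163, 0.117]), 0.83)]
side plate_corners_top [(array([0.658, 0.265, 0.116]), 0.91)]
side punch_pad [(array([0.4  , 0.311, 0.11 ]), 0.58)]
side buckle [(array([0.526, 0.288, 0.111]), 0.55)]
```

View pics/scene0.png

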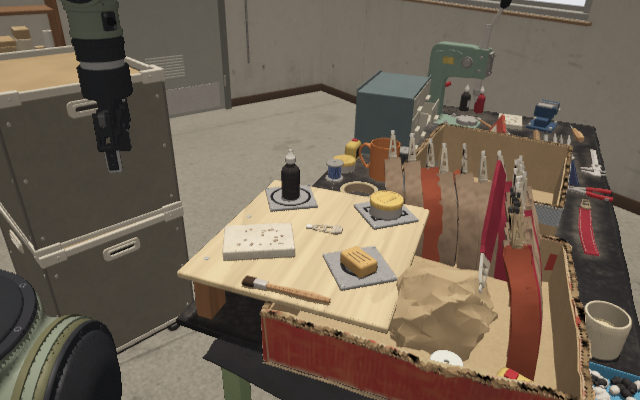

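View pics/side0.png

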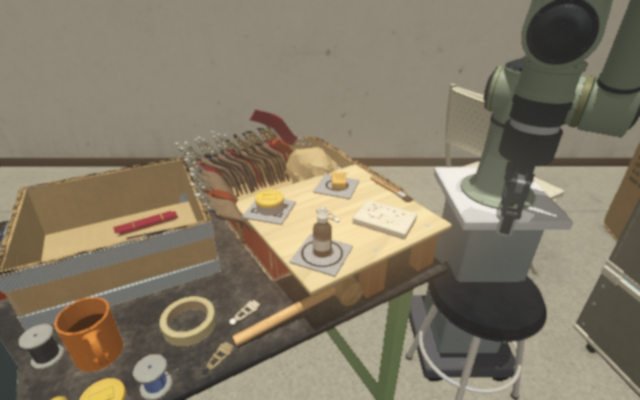

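The scene picture shows the bottle (290,180) on the large ring, tin (387,205) on the corner marks, wax (358,262) on the small ring and pad (258,240). The side picture agrees, and the networks' positions match. Next I'll measure with depth.

```bash
cat >> h.py <<'E'
def cloud(f,s=None):
    z=f['z_map']; K=f['camera_matrix']; v,u=np.mgrid[:400,:640]
    P=np.stack([(u-K[0,2])/K[0,0]*z,(v-K[1,2])/K[1,1]*z,z],-1)
    from scipy.spatial.transform import Rotation as R
    if s is None: T=f['cam_to_world']
    else:
        W=np.eye(4); W[:3,:3]=R.from_euler('xyz',s['tool_rot']).as_matrix(); W[:3,3]=s['position']; T=W@f['mount']
    W=P@T[:3,:3].T+T[:3,3]; W[z==0]=np.nan
    return W
def near(W,c,rad,z0,z1): 
    return (np.hypot(W[...,0]-c[0],W[...,1]-c[1])<rad)&(W[...,2]>z0)&(W[...,2]<z1)
E
python3 - <<'E'
from h import *
_,w=grab('wrist'); print(np.round(w['mount'],3),w['camera_matrix'][0,0])
for c in ['scene','side']:
    _,f=grab(c); W=cloud(f)
    b=near(W,(.45,.22),.03,.08,.13); print(c,'board z',np.nanmedian(W[b][:,2]))
    for n,ce,z0,z1,rad in [('tin',(.661,.266),.135,.16,.05),('bot',(.54,.425),.14,.20,.04),('wax',(.497,.16),.131,.15,.05),('pad',(.402,.312),.12,.14,.1)]:
        p=W[near(W,ce,rad,z0,z1)]
        rect=cv2.minAreaRect(p[:,:2].astype(np.float32)*1000); cc=cv2.minEnclosingCircle(p[:,:2].astype(np.float32)*1000)
        print(n,len(p),'z',np.round(np.percentile(p[:,2],[5,50,95]),3),'rect',np.round(rect[0]),np.round(rect[1]),round(rect[2]),'circ',np.round(cc[0]),round(cc[1]))
    # tall obstacles near
    p=W[(W[...,2]>.13)&(W[...,0]>.3)&(W[...,0]<.9)&(W[...,1]>0)&(W[...,1]<.6)]
    H,xe,ye=np.histogram2d(p[:,0],p[:,1],bins=[12,12],range=[[.3,.9],[0,.6]])
    M=np.zeros((12,12))
    for q in p: 
        i,j=int((q[0]-.3)/.05),int(q[1]/.05); M[i,j]=max(M[i,j],q[2]*1000)
    print(M.astype(int))
E
```

```text
[[-0.    -0.957 -0.291  0.075]
 [ 1.    -0.     0.    -0.   ]
 [-0.    -0.291  0.957 -0.144]
 [ 0.     0.     0.     1.   ]] 290.55404611547965
scene board z 0.11139795926270371
tin 585 z [0.138 0.148 0.149] rect [657. 267.] [65. 63.] 64 circ [656. 267.] 35
bot 489 z [0.143 0.169 0.195] rect [535. 418.] [25. 37.] 56 circ [538. 423.] 19
wax 544 z [0.132 0.139 0.14 ] rect [494. 158.] [55. 36.] 87 circ [493. 158.] 31
pad 2130 z [0.123 0.129 0.131] rect [387. 290.] [142. 120.] 61 circ [390. 299.] 82
[[  0   0   0   0   0   0 131   0   0   0   0   0]
 [  0   0   0   0   0 131 131 131   0   0   0   0]
 [  0   0   0   0 130 131 131 130   0   0   0   0]
 [  0   0 140 142   0 130 131   0   0   0   0   0]
 [159 155 141 141   0   0   0   0 222   0   0   0]
 [180 152   0   0   0   0   0   0 187   0   0   0]
 [257   0   0   0 149 149   0   0   0   0   0   0]
 [264 284   0   0 150 150   0   0   0   0   0   0]
 [220 285   0   0 132 144 164 172   0   0   0   0]
 [192 226 162 148 175 215 227 225   0   0   0   0]
 [138 231 228 226 230 223 226 145   0   0   0   0]
 [  0 172 226 229   0   0   0 144 144 
[... 282 characters left out ...]
] 30
pad 1351 z [0.123 0.127 0.129] rect [402. 315.] [ 86. 121.] 61 circ [403. 316.] 71
[[  0   0   0   0   0   0   0   0   0   0 536   0]
 [  0   0   0   0   0   0 130   0   0   0   0   0]
 [  0   0   0   0   0   0 130   0   0   0   0   0]
 [  0   0 138 139   0   0   0   0   0   0   0   0]
 [155 155 138 139   0   0   0   0 220   0   0   0]
 [176 149   0   0   0   0   0   0 205   0   0   0]
 [250   0   0   0 147 148   0   0   0   0   0   0]
 [256 282   0   0 147 148 145   0   0   0   0   0]
 [218 283   0   0   0 140 162 169   0   0   0   0]
 [172 222 159 144 172 211 225 223   0   0   0   0]
 [  0 229 226 219 227 222 225 143   0   0   0   0]
 [  0 162 223 226   0   0   0 143 142   0   0   0]]
```

Emit:
{"method": "arm_command", "body": {
  "moves": [
    [[-0.8, -0.3, -0.7], [0, 0, 0], 0],
    [[-0.8, -0.3, -0.7], [0, 0, 0], 0],
    [[-0.8, -0.3, -0.7], [0, 0, 0], 0],
    [[-0.8, -0.3, -0.7], [0, 0, 0], 0],
    [[-0.8, -0.3, -0.7], [0, 0, 0], 0],
    [[-0.8, -0.3, -0.7], [0, 0, 0], 0],
    [[-0.8, -0.3, -0.7], [0, 0, 0], 0],
    [[-0.8, -0.3, -0.7], [0, 0, 0], 0],
    [[-0.8, -0.3, -0.7], [0, 0, 0], 0],
    [[-0.8, -0.3, -0.7], [0, 0, 0], 0]
  ]
}}

```text
t: 2.05
position: [0.3594, 0.3694, 0.372]
tool_rot: [3.141, 0.0, 2.687]
ft_force: [0.3, 0.4, -0.8]
opening: 0.0856
grasp_force: 0.0
```

Emit:
{"method": "arm_command", "body": {
  "moves": [
    [[-0.8, -0.25, 0], [0, 0, 0], 0],
    [[-0.8, -0.25, 0], [0, 0, 0], 0],
    [[-0.8, -0.25, 0], [0, 0, 0], 0],
    [[-0.8, -0.25, 0], [0, 0, 0], 0],
    [[-0.8, -0.25, 0], [0, 0, 0], 0],
    [[-0.8, -0.25, 0], [0, 0, 0], 0],
    [[-0.8, -0.25, 0], [0, 0, 0], 0],
    [[-0.8, -0.25, 0], [0, 0, 0], 0],
    [[0, 0, 0], [0, 0, 0], 0],
    [[0, 0, 0], [0, 0, 0], 0]
  ]
}}

```text
t: 3.05
position: [0.4566, 0.2775, 0.3712]
tool_rot: [-3.142, -0.001, 2.686]
ft_force: [-0.5, -0.3, -0.1]
opening: 0.0851
grasp_force: 0.0
```

Run:
```python
from h import *
s,f=grab('wrist','w1'); print(s['t'],s['position'],s['tool_rot'],s['q'])
for q in ['tin_centre','bottle_centre','wax_centre','plate_large_ring_top','plate_small_ring_top','plate_corners_top','punch_pad','buckle']:
    print(q,[(np.round(d['at'],3),round(d['confidence'],2)) for d in r.spot_point('wrist',q)[:2]])
np.savez('w1.npz',W=cloud(f,s),px=f['pixels'])
```

```text
3.05 [0.45657423 0.27752689 0.37116162] [-3.14155374e+00 -5.52773206e-04  2.68599339e+00] [4.07753664e-01 2.46049072e-01 5.13481076e-02 1.37648418e+00
 3.94835012e-04 8.63352836e-01]
tin_centre []
bottle_centre [(array([0.539, 0.428, 0.17 ]), 0.63)]
wax_centre [(array([0.498, 0.156, 0.123]), 0.93)]
plate_large_ring_top [(array([0.535, 0.427, 0.12 ]), 0.86)]
plate_small_ring_top [(array([0.499, 0.16 , 0.11 ]), 0.9), (array([0.538, 0.425, 0.12 ]), 0.45)]
plate_corners_top []
punch_pad [(array([0.403, 0.31 , 0.108]), 0.69)]
buckle [(array([0.526, 0.292, 0.111]), 0.92)]
```

View pics/w1.png

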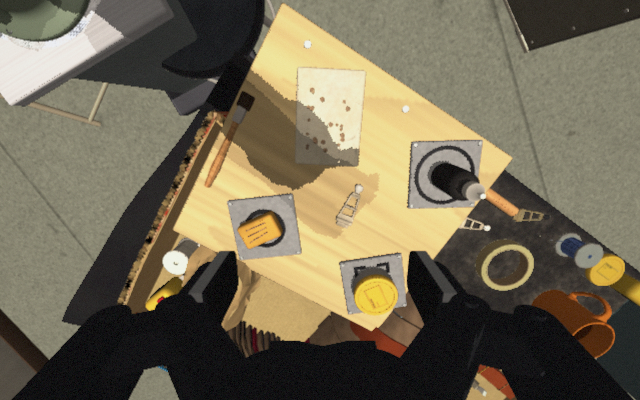

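The wrist picture shows wax (262,231), tin (375,292), bottle plate (445,175), pad (330,117). I'll rectify it to the plate height and fit the plates and rings.

```bash
cat >> h.py <<'E'
from scipy.spatial.transform import Rotation as R
def ortho(f,s,zp,c,half=.07,mm=.5):
    """top view at height zp; col = +y leftwards?: u=(x-c0), v=(y-c1) in mm/px"""
    if s is None: T=f['cam_to_world']
    else:
        W=np.eye(4); W[:3,:3]=R.from_euler('xyz',s['tool_rot']).as_matrix(); W[:3,3]=s['position']; T=W@f['mount']
    n=int(2*half*1000/mm); g=(np.arange(n)-n/2)*mm/1000
    X,Y=np.meshgrid(c[0]+g,c[1]+g); P=np.stack([X,Y,np.full_like(X,zp)],-1)
    C=(P-T[:3,3])@T[:3,:3]; p=C@f['camera_matrix'].T; p=p[...,:2]/p[...,2:]
    return cv2.remap(f['pixels'],p[...,0].astype(np.float32),p[...,1].astype(np.float32),cv2.INTER_LINEAR)
def toW(p,c,n,mm=.5): return (c[0]+(p[0]-n/2)*mm/1000,c[1]+(p[1]-n/2)*mm/1000)
E
cat > m.py <<'E'
from h import *
out=[]
for cam in ['wrist','scene','side']:
    s,f=grab(cam); s=s if cam=='wrist' else None
    row=[]
    for n,c in [('large',(.54,.426)),('small',(.499,.16)),('corn',(.658,.267))]:
        o=ortho(f,s,.116,c); hsv=cv2.cvtColor(o,cv2.COLOR_RGB2HSV)
        m=((hsv[...,1]<50)&(hsv[...,2]>70)).astype(np.uint8); m=cv2.morphologyEx(m,cv2.MORPH_OPEN,np.ones((5,5)))
        k,l,st,_=cv2.connectedComponentsWithStats(m); i=1+np.argmax(st[1:,4])
        q=cv2.minAreaRect(np.argwhere(l==i)[:,::-1].astype(np.float32))
        print(cam,n,np.round(toW(q[0],c,280),4),np.round(np.array(q[1])*.5,1),round(q[2],1)); row.append(o)
    out.append(np.hstack([cv2.resize(x,(260,260)) for x in row]))
cv2.imwrite('pics/ortho1.png',np.vstack(out[:2])[:,:,::-1])
E
python3 m.py
```

```text
wrist large [0.542  0.4323] [109.7  95.3] 65.6
wrist small [0.4982 0.1628] [94.7 95. ] 70.4
wrist corn [0.6575 0.2691] [95.2 97.1] 73.8
scene large [0.5397 0.4277] [139.5 135.5] -0.0
scene small [0.4989 0.1604] [100.4  96.4] 70.3
scene corn [0.6579 0.2669] [101.9  97.7] 73.3
side large [0.5413 0.4277] [95.8 94.6] 65.5
side small [0.5002 0.1644] [97.2 94.3] 70.3
side corn [0.6598 0.2716] [96.9 95.5] 74.2
```

View pics/ortho1.png

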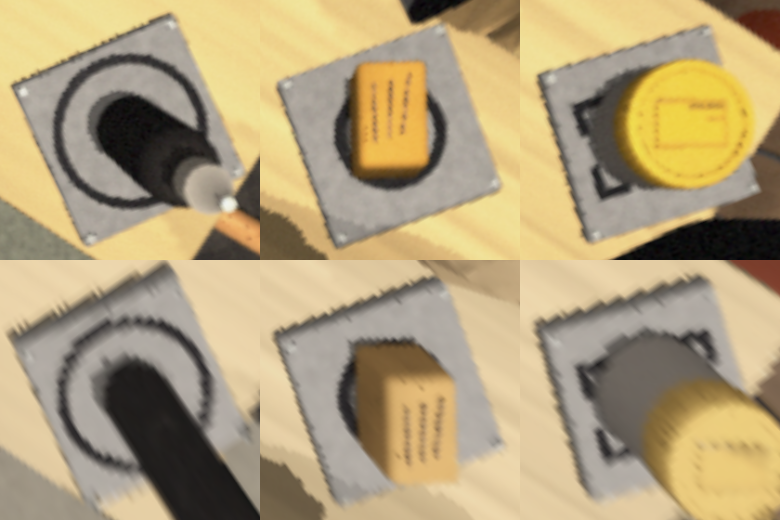

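```bash
cat > w.py <<'E'
from h import *
import sys
# rectify at wax/tin top heights from the wrist, segment by colour
s,f=grab('wrist'); 
def seg(z,c,lo,hi):
    o=ortho(f,s,z,c); h=cv2.cvtColor(o,cv2.COLOR_RGB2HSV); m=cv2.inRange(h,lo,hi)
    m=cv2.morphologyEx(m,cv2.MORPH_OPEN,np.ones((5,5),np.uint8)); k,l,st,_=cv2.connectedComponentsWithStats(m)
    i=1+np.argmax(st[1:,4]); p=np.argwhere(l==i)[:,::-1].astype(np.float32); q=cv2.minAreaRect(p)
    return np.round(toW(q[0],c,280),4),np.round(np.array(q[1])*.5,1),round(q[2],1)
if __name__=='__main__':
    W=cloud(f,s)
    for n,c,z0,z1 in [('wax',(.497,.16),.131,.15),('tin',(.658,.267),.142,.16),('pad',(.402,.312),.122,.14),('bot',(.54,.426),.15,.2)]:
        p=W[near(W,c,.05 if n!='pad' else .09,z0,z1)]; 
        if len(p): q=cv2.minAreaRect(p[:,:2].astype(np.float32)*1000); print(n,np.median(p[:,2]),np.round(q[0],1),np.round(q[1],1),round(q[2],1))
    print('wax',seg(.139,(.497,.16),(8,130,60),(24,255,255)))
    print('tin',seg(.147,(.658,.267),(20,150,60),(35,255,255)))
E
python3 w.py
```

```text
wax 0.13863841581876835 [494.7 160.1] [55.  35.7] 88.0
tin 0.1472103618498109 [656.9 267.5] [64.1 63.8] 46.9
pad 0.12906394977644703 [400.3 314.6] [ 85.1 120.2] 60.9
bot 0.18071439221894273 [537.  423.4] [31.6 37. ] 38.5
wax (array([0.4921, 0.1634]), array([58.5, 39.1]), 89.1)
tin (array([0.654, 0.267]), array([63., 68.]), 90.0)
```

Emit:
{"method": "arm_command", "body": {
  "moves": [
    [[0, 0, 0.6], [0, 0, 0.183], 0],
    [[0, 0, 0.6], [0, 0, 0.183], 0],
    [[0, 0, 0.6], [0, 0, 0.183], 0],
    [[0, 0, 0.6], [0, 0, 0.183], 0],
    [[0, 0, 0.6], [0, 0, 0.183], 0],
    [[0, 0, 0.6], [0, 0, 0.183], 0],
    [[0, 0, 0.6], [0, 0, 0.183], 0],
    [[0, 0, 0.6], [0, 0, 0.183], 0],
    [[0, 0, 0], [0, 0, 0], 0]
  ]
}}

```text
t: 4.6
position: [0.4555, 0.2773, 0.2737]
tool_rot: [-3.139, 0.001, 1.537]
ft_force: [0.0, -0.1, -0.0]
opening: 0.0851
grasp_force: 0.0
```

Emit:
{"method": "arm_command", "body": {
  "moves": [
    [[-0.83, 0.3, 0.2], [0, 0, 0], 0],
    [[-0.83, 0.3, 0.2], [0, 0, 0], 0],
    [[-0.83, 0.3, 0.2], [0, 0, 0], 0],
    [[-0.83, 0.3, 0.2], [0, 0, 0], 0],
    [[-0.83, 0.3, 0.2], [0, 0, 0], 0],
    [[-0.83, 0.3, 0.2], [0, 0, 0], 0],
    [[-0.83, 0.3, 0.2], [0, 0, 0], 0],
    [[0, 0, 0], [0, 0, 0], 0],
    [[0, 0, 0], [0, 0, 0], 0]
  ]
}}

```text
t: 5.5
position: [0.4947, 0.1603, 0.2478]
tool_rot: [3.141, -0.001, 1.538]
ft_force: [-0.2, -0.1, -1.2]
opening: 0.0855
grasp_force: 0.0
```

```bash
cat >> h.py <<'E'
def to(x,y,z,yaw):
    s=r.observe(); Rm=R.from_euler('xyz',s['tool_rot']); d=Rm.inv().apply(np.array([x,y,z])-s['position'])/.02
    Rt=R.from_euler('xyz',[np.pi,0,np.radians(yaw)]); d2=Rt.inv().apply(np.array([x,y,z])-s['position'])/.02
    print('t',round(float(s['t']),2),'pos',np.round(s['position'],4),'rpy',np.round(np.degrees(s['tool_rot']),2),'open',round(float(s['opening']),4),'f',np.round(s['ft_force'],1))
    print('shift total now-axes',np.round(d,2),' turned-axes',np.round(d2,2),'turn z',np.round((Rm.inv()*Rt).as_rotvec()/(np.pi/4),3))
E
python3 - <<'E'
from h import *
s,f=grab('wrist','w2'); W=cloud(f,s)
p=W[near(W,(.495,.16),.05,.131,.15)]; q=cv2.minAreaRect(p[:,:2].astype(np.float32)*1000); print(np.median(p[:,2]),q)
to(.4945,.160,.119,88)
E
```

```text
0.13881634934078968 ((494.8426818847656, 159.2838592529297), (55.48895263671875, 35.98162841796875), 89.17558288574219)
t 5.55 pos [0.4946 0.1606 0.2478] rpy [ 1.7997e+02 -3.0000e-02  8.8140e+01] open 0.0854 f [ 0.4 -0.4  0.2]
shift total now-axes [-0.03 -0.01  6.44]  turned-axes [-0.03 -0.    6.44] turn z [ 0.001 -0.001  0.003]
```

View pics/w2.png

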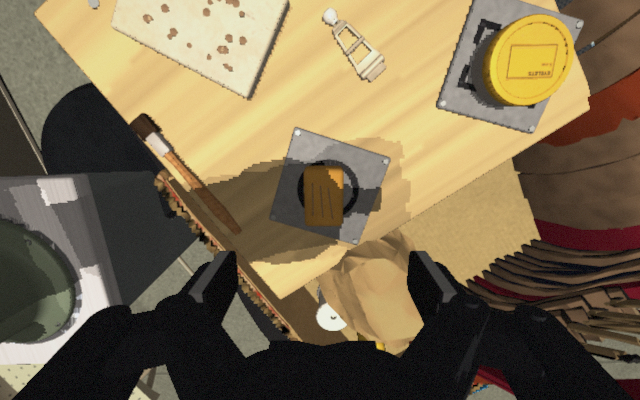

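The wax (324,197) lies centred between the open fingers, so I'm going down to it.

Emit:
{"method": "arm_command", "body": {
  "moves": [
    [[0, -0.01, 0.8], [0, 0, 0], 0],
    [[0, 0, 0.8], [0, 0, 0], 0],
    [[0, 0, 0.8], [0, 0, 0], 0],
    [[0, 0, 0.8], [0, 0, 0], 0],
    [[0, 0, 0.8], [0, 0, 0], 0],
    [[0, 0, 0.8], [0, 0, 0], 0],
    [[0, 0, 0.8], [0, 0, 0], 0],
    [[0, 0, 0.8], [0, 0, 0], 0],
    [[0, 0, 0], [0, 0, 0], 0],
    [[0, 0, 0], [0, 0, 0], 0.3]
  ]
}}

```text
t: 6.55
position: [0.4942, 0.1609, 0.1197]
tool_rot: [-3.142, -0.0, 1.539]
ft_force: [0.8, -0.2, 0.6]
opening: 0.0734
grasp_force: 0.0
```

Emit:
{"method": "arm_command", "body": {
  "moves": [
    [[0, 0, 0], [0, 0, 0], 1],
    [[0, 0, 0], [0, 0, 0], 1],
    [[0, 0, 0], [0, 0, 0], 1],
    [[0, 0, 0], [0, 0, 0], 1],
    [[0, 0, 0], [0, 0, 0], 1],
    [[0, 0, 0], [0, 0, 0], 1],
    [[0, 0, 0], [0, 0, 0], 1],
    [[0, 0, 0], [0, 0, 0], 1]
  ]
}}

```text
t: 7.35
position: [0.4952, 0.1605, 0.1204]
tool_rot: [3.139, -0.001, 1.537]
ft_force: [-0.1, 0.2, 6.3]
opening: 0.0348
grasp_force: 61.7
```

Emit:
{"method": "arm_command", "body": {
  "moves": [
    [[0, 0, -0.5], [0, 0, 0], 1],
    [[0, 0, -1], [0, 0, 0], 1],
    [[0, 0, -1], [0, 0, 0], 1],
    [[0, 0, -0.5], [0, 0, 0], 1],
    [[0, 0, 0], [0, 0, 0], 1]
  ]
}}

```text
t: 7.85
position: [0.4953, 0.1604, 0.1809]
tool_rot: [3.139, -0.001, 1.537]
ft_force: [-0.8, -1.0, -1.0]
opening: 0.0346
grasp_force: 60.9
```

Emit:
{"method": "arm_command", "body": {
  "moves": [
    [[0.5, -0.3, 0], [0, 0, 0], 1],
    [[0.95, -0.65, 0], [0, 0, 0], 1],
    [[1, -0.67, 0], [0, 0, 0], 1],
    [[1, -0.67, 0], [0, 0, 0], 1],
    [[1, -0.67, 0], [0, 0, 0], 1],
    [[1, -0.67, 0], [0, 0, 0], 1],
    [[1, -0.67, 0], [0, 0, 0], 1],
    [[0.7, -0.47, 0], [0, 0, 0], 1],
    [[0.3, -0.2, 0], [0, 0, 0], 1],
    [[0, 0, 0], [0, 0, 0], 1]
  ]
}}

```text
t: 8.85
position: [0.3987, 0.313, 0.1785]
tool_rot: [-3.14, 0.001, 1.539]
ft_force: [-0.6, 1.0, 0.1]
opening: 0.0346
grasp_force: 60.9
```

```bash
python3 -c "
from h import *
to(.401,.313,.134,88)"
```

```text
t 8.85 pos [0.3987 0.313  0.1785] rpy [-1.7992e+02  5.0000e-02  8.8170e+01] open 0.0346 f [-0.6  1.   0.1]
shift total now-axes [0.01 0.12 2.22]  turned-axes [0.   0.12 2.22] turn z [-0.002  0.001  0.004]
```

Emit:
{"method": "arm_command", "body": {
  "moves": [
    [[0, 0, 0.6], [0, 0, 0], 1],
    [[0, 0, 0.6], [0, 0, 0], 1],
    [[0, 0, 0.5], [0, 0, 0], 1],
    [[0, 0, 0.3], [0, 0, 0], 1],
    [[0, 0, 0.2], [0, 0, 0], 1],
    [[0, 0, 0], [0, 0, 0], 1],
    [[0, 0, 0], [0, 0, 0], 1]
  ]
}}

```text
t: 9.55
position: [0.4002, 0.3125, 0.1354]
tool_rot: [3.141, -0.0, 1.537]
ft_force: [0.3, 0.3, -0.6]
opening: 0.0346
grasp_force: 60.9
```

Emit:
{"method": "arm_command", "body": {
  "moves": [
    [[0, 0, 0.05], [0, 0, 0], 0.5],
    [[0, 0, 0], [0, 0, 0], 0.3],
    [[0, 0, 0], [0, 0, 0], 0.3],
    [[0, 0, -0.5], [0, 0, 0], 0],
    [[0, 0, -1], [0, 0, 0], 0],
    [[0, 0, -1], [0, 0, 0], 0],
    [[0, 0, -1], [0, 0, 0], 0],
    [[0, 0, -1], [0, 0, 0], 0],
    [[0, 0, -1], [0, 0, 0], 0],
    [[0, 0, -1], [0, 0, 0], 0]
  ]
}}

```text
t: 10.55
position: [0.3999, 0.3125, 0.2661]
tool_rot: [3.141, -0.0, 1.537]
ft_force: [-0.5, -0.1, 0.6]
opening: 0.0855
grasp_force: 0.0
```

```bash
python3 -c "
from h import *
for c in ['side','scene']:
    _,f=grab(c); W=cloud(f); p=W[near(W,(.4,.313),.05,.14,.18)]; q=cv2.minAreaRect(p[:,:2].astype(np.float32)*1000); print(c,np.percentile(p[:,2],[5,50,95]),q)
    print([(np.round(d['at'],3),round(d['confidence'],2)) for d in r.spot_point(c,'plate_small_ring_top')[:2]])
    o=ortho(f,None,.116,(.499,.162)); cv2.imwrite(f'pics/small_{c}.png',o[:,:,::-1])
to(.54,.426,.27,88)"
```

```text
side [0.1423087  0.14898239 0.15066367] ((401.421630859375, 312.8939514160156), (56.08884811401367, 35.81525421142578), 87.68829345703125)
[(array([0.502, 0.16 , 0.114]), 0.62)]
scene [0.14156643 0.15074636 0.15267425] ((399.35498046875, 310.616455078125), (55.74359130859375, 35.71675109863281), 86.78585052490234)
[(array([0.5  , 0.16 , 0.115]), 0.65)]
t 10.75 pos [0.4001 0.3126 0.2648] rpy [ 1.7993e+02 -4.0000e-02  8.8060e+01] open 0.0851 f [ 0.3  0.4 -0.3]
shift total now-axes [ 5.9   6.8  -0.25]  turned-axes [ 5.91  6.79 -0.26] turn z [ 0.001 -0.001  0.001]
```

Emit:
{"method": "arm_command", "body": {
  "moves": [
    [[0.5, 0.57, 0], [0, 0, 0], 0],
    [[0.8, 0.93, 0], [0, 0, 0], 0],
    [[0.8, 0.93, 0], [0, 0, 0], 0],
    [[0.8, 0.93, 0], [0, 0, 0], 0],
    [[0.8, 0.93, 0], [0, 0, 0], 0],
    [[0.8, 0.93, 0], [0, 0, 0], 0],
    [[0.8, 0.93, 0], [0, 0, 0], 0],
    [[0.5, 0.55, 0], [0, 0, 0], 0],
    [[0, 0, 0], [0, 0, 0], 0],
    [[0, 0, 0], [0, 0, 0], 0]
  ]
}}

```text
t: 11.75
position: [0.537, 0.4234, 0.2627]
tool_rot: [-3.139, 0.002, 1.537]
ft_force: [-0.3, -0.3, 0.0]
opening: 0.0853
grasp_force: 0.0
```

```bash
cat > ring.py <<'E'
from h import *
def ring(f,s,c,ro,half=.045):
    n=int(half*4000); o=ortho(f,s,.116,c,half); g=cv2.GaussianBlur(cv2.cvtColor(o,cv2.COLOR_RGB2GRAY),(3,3),0)
    m=(g<85)&(o.max(2).astype(int)-o.min(2)<45)
    p=np.argwhere(m)[:,::-1].astype(float)*.5-half*1000  # mm rel c
    ri,rr=ro; c0=np.zeros(2)
    for _ in range(15):
        d=p-c0; h=np.hypot(*d.T); k=(h>ri-3)&(h<rr+3); u=d[k]/h[k][:,None]; e=h[k]-(ri+rr)/2
        c0=c0+np.linalg.lstsq(u,e,rcond=None)[0]
    return np.round(np.array(c)+c0/1000,4),k.sum(),o
E
python3 - <<'E'
from ring import *
for c in ['scene','side']:
    _,f=grab(c); print(c,'small',ring(f,None,(.499,.162),(24,30))[:2],'large',ring(f,None,(.541,.427),(36.5,41.5))[:2])
s,f=grab('wrist','w3'); W=cloud(f,s)
p=W[near(W,(.539,.425),.05,.13,.205)]; print('bottle cloud',len(p),cv2.minEnclosingCircle(p[:,:2].astype(np.float32)*1000), p[:,2].max())
to(.539,.425,.167,88)
print('large',ring(f,s,(.541,.427),(36.5,41.5))[:2])
print([(np.round(d['at'],3),round(d['confidence'],2)) for d in r.spot_point('wrist','bottle_centre')[:2]])
E
```

```text
scene small (array([0.5008, 0.1629]), np.int64(3210)) large (array([0.5412, 0.4272]), np.int64(8568))
side small (array([0.499, 0.162]), np.int64(0)) large (array([0.541, 0.427]), np.int64(0))
bottle cloud 1359 ((539.5240478515625, 425.82440185546875), 18.465280532836914) 0.20499407251139135
t 11.9 pos [0.537  0.4234 0.2642] rpy [-1.7996e+02  3.0000e-02  8.8060e+01] open 0.0855 f [-0.5 -0.   0.2]
shift total now-axes [0.09 0.1  4.86]  turned-axes [0.08 0.1  4.86] turn z [-0.001  0.001  0.001]
large (array([0.5392, 0.4254]), np.int64(5763))
[(array([0.539, 0.428, 0.17 ]), 0.93)]
```

View pics/w3.png

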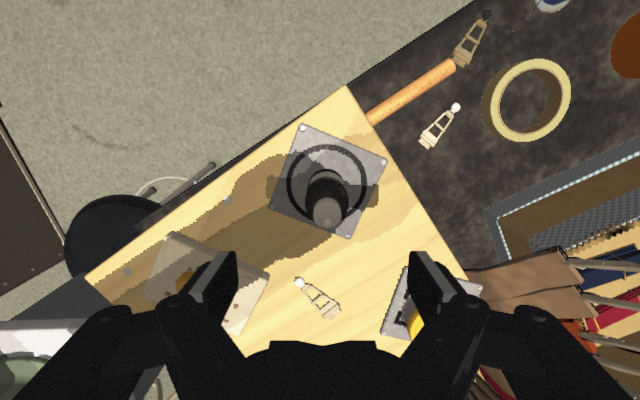

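The bottle (327,200) stands centred between the fingers, so I'm going down.

Emit:
{"method": "arm_command", "body": {
  "moves": [
    [[0.06, 0.06, 0.4], [0, 0, 0], 0],
    [[0.06, 0.06, 0.4], [0, 0, 0], 0],
    [[0, 0, 0.7], [0, 0, 0], 0],
    [[0, 0, 0.7], [0, 0, 0], 0],
    [[0, 0, 0.7], [0, 0, 0], 0],
    [[0, 0, 0.7], [0, 0, 0], 0],
    [[0, 0, 0.7], [0, 0, 0], 0],
    [[0, 0, 0.5], [0, 0, 0], 0],
    [[0, 0, 0], [0, 0, 0], 0],
    [[0, 0, 0], [0, 0, 0], 0.3]
  ]
}}

```text
t: 12.95
position: [0.5403, 0.4262, 0.1682]
tool_rot: [-3.141, 0.0, 1.537]
ft_force: [0.3, 0.4, 1.0]
opening: 0.0732
grasp_force: 0.0
```

Emit:
{"method": "arm_command", "body": {
  "moves": [
    [[0, 0, 0], [0, 0, 0], 0.4],
    [[0, 0, 0], [0, 0, 0], 0.5],
    [[0, 0, 0], [0, 0, 0], 1],
    [[0, 0, 0], [0, 0, 0], 1],
    [[0, 0, 0], [0, 0, 0], 1],
    [[0, 0, 0], [0, 0, 0], 1],
    [[0, 0, 0], [0, 0, 0], 1],
    [[0, 0, 0], [0, 0, 0], 1]
  ]
}}

```text
t: 13.75
position: [0.5407, 0.4266, 0.1693]
tool_rot: [3.14, -0.001, 1.537]
ft_force: [-0.4, -0.3, 6.0]
opening: 0.0356
grasp_force: 59.8
```

Emit:
{"method": "arm_command", "body": {
  "moves": [
    [[0, 0, -0.3], [0, 0, 0], 1],
    [[0, 0, -0.6], [0, 0, 0], 1],
    [[0, 0, -0.7], [0, 0, 0], 1],
    [[0, 0, -0.6], [0, 0, 0], 1],
    [[0, 0, -0.3], [0, 0, 0], 1],
    [[-0.3, 0, 0], [0, 0, 0], 1],
    [[-0.6, -0.1, 0], [0, 0, 0], 1],
    [[-0.9, -0.1, 0], [0, 0, 0], 1],
    [[-1, -0.1, 0], [0, 0, 0], 1],
    [[-1, -0.1, 0], [0, 0, 0], 1]
  ]
}}

```text
t: 14.75
position: [0.529, 0.3492, 0.2174]
tool_rot: [-3.14, 0.001, 1.537]
ft_force: [0.6, -0.1, -0.6]
opening: 0.0361
grasp_force: 59.9
```

Emit:
{"method": "arm_command", "body": {
  "moves": [
    [[-1, -0.1, 0], [0, 0, 0], 1],
    [[-1, -0.1, 0], [0, 0, 0], 1],
    [[-1, -0.1, 0], [0, 0, 0], 1],
    [[-1, -0.1, 0], [0, 0, 0], 1],
    [[-0.9, -0.1, 0], [0, 0, 0], 1],
    [[-0.6, -0.1, 0], [0, 0, 0], 1],
    [[-0.3, 0, 0], [0, 0, 0], 1],
    [[0, 0, 0], [0, 0, 0], 1]
  ]
}}

```text
t: 15.55
position: [0.5138, 0.2344, 0.2183]
tool_rot: [3.142, -0.0, 1.536]
ft_force: [0.3, 0.6, -0.7]
opening: 0.0358
grasp_force: 59.9
```

Run:
```python
from ring import *
s,f=grab('wrist','w4'); W=cloud(f,s)
a=ring(f,s,(.499,.162),(24,30)); print('small wrist',a[:2])
cv2.imwrite('pics/w4s.png',np.hstack([f['pixels'][::1,100:560],cv2.resize(a[2],(340,400))])[:,:,::-1])
p=W[near(W,s['position'],.04,.172,.215)]; print('bottle',len(p),cv2.minEnclosingCircle(p[:,:2].astype(np.float32)*1000))
to(.499,.162,.17,88)
```

```text
small wrist (array([0.4963, 0.1648]), np.int64(5766))
bottle 1177 ((513.1605834960938, 235.2269287109375), 18.474971771240234)
t 15.6 pos [0.514  0.235  0.2184] rpy [ 1.7999e+02 -3.0000e-02  8.8040e+01] open 0.0361 f [-0.   0.7 -0.8]
shift total now-axes [-3.68 -0.62  2.42]  turned-axes [-3.68 -0.62  2.42] turn z [ 0.    -0.001  0.001]
```

View pics/w4s.png

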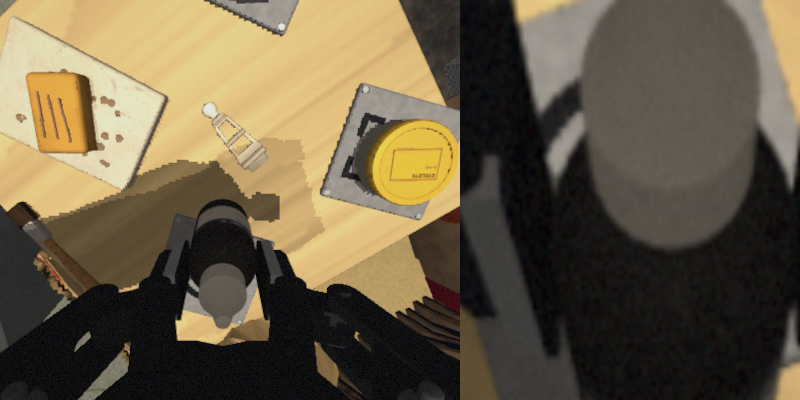

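```bash
cat > plate.py <<'E'
from ring import *
def plate(f,s,c,z=.116):
    o=ortho(f,s,z,c); hsv=cv2.cvtColor(o,cv2.COLOR_RGB2HSV)
    m=((hsv[...,1]<60)&(hsv[...,2]>45)).astype(np.uint8); m=cv2.morphologyEx(m,cv2.MORPH_OPEN,np.ones((7,7)))
    k,l,st,_=cv2.connectedComponentsWithStats(m); i=1+np.argmax(st[1:,4])
    q=cv2.minAreaRect(np.argwhere(l==i)[:,::-1].astype(np.float32))
    return np.round(toW(q[0],c,280),4),np.round(np.array(q[1])*.5,1),round(q[2],1),o
E
python3 - <<'E'
from plate import *
f=dict(r.grab_frame('wrist'))
for n,s in [('w1',dict(position=np.array([.45657,.27753,.37116]),tool_rot=np.array([-3.14155,-.00055,2.68599]))),
          ('w2',dict(position=np.array([.4946,.1606,.2478]),tool_rot=np.radians([179.97,-.03,88.14]))),
          ('w3',dict(position=np.array([.537,.4234,.2642]),tool_rot=np.radians([-179.96,.03,88.06])))]:
    f['pixels']=cv2.imread(f'pics/{n}.png')[:,:,::-1].copy()
    c=(.499,.162) if n!='w3' else (.54,.426)
    print(n,plate(f,s,c)[:3],ring(f,s,c,(24,30) if n!='w3' else (36.5,41.5))[:2])
for c in ['scene','side']:
    _,f=grab(c); W=cloud(f); p=W[near(W,(.4,.313),.05,.14,.18)]
    p=W[near(W,(.514,.235),.05,.175,.205)]; print(c,'bottle',len(p),cv2.minEnclosingCircle(p[:,:2].astype(np.float32)*1000))
    for z in (.116,): print(plate(f,None,(.499,.162),z)[:3])
    p=W[near(W,(.499,.162),.055,.1135,.121)];q=cv2.minAreaRect(p[:,:2].astype(np.float32)*1000); print('plate cloud',len(p),q,np.median(p[:,2]))
E
```

```text
w1 (array([0.4984, 0.1613]), array([95.1, 95.5]), 70.5) (array([0.4997, 0.1602]), np.int64(2679))
w2 (array([0.4989, 0.1627]), array([95. , 95.2]), 70.5) (array([0.4959, 0.1632]), np.int64(4451))
w3 (array([0.5399, 0.4265]), array([95.3, 95.2]), 65.6) (array([0.5392, 0.4255]), np.int64(5862))
scene bottle 340 ((511.63311767578125, 230.6691436767578), 18.286645889282227)
(array([0.4988, 0.1604]), array([101.8,  97.7]), 70.5)
plate cloud 1955 ((499.4354248046875, 162.16012573242188), (99.18236541748047, 96.15026092529297), 69.56612396240234) 0.1172054637929445
side bottle 185 ((514.57470703125, 241.49490356445312), 17.25259780883789)
(array([0.5229, 0.1448]), array([120.7,  41.6]), 71.2)
plate cloud 510 ((500.5638732910156, 162.11599731445312), (98.45443725585938, 94.9940414428711), 69.72174835205078) 0.11529716617608374
```

Emit:
{"method": "arm_command", "body": {
  "moves": [
    [[-0.4, -0.1, 0], [0, 0, 0], 1],
    [[-0.8, -0.1, 0], [0, 0, 0], 1],
    [[-0.8, -0.1, 0], [0, 0, 0], 1],
    [[-0.8, -0.1, 0], [0, 0, 0], 1],
    [[-0.6, -0.1, 0], [0, 0, 0], 1],
    [[-0.24, -0.1, 0], [0, 0, 0], 1],
    [[0, 0, 0.5], [0, 0, 0], 1],
    [[0, 0, 0.6], [0, 0, 0], 1],
    [[0, 0, 0.4], [0, 0, 0], 1],
    [[0, 0, 0], [0, 0, 0], 1]
  ]
}}

```text
t: 16.75
position: [0.498, 0.1628, 0.1862]
tool_rot: [-3.138, 0.001, 1.538]
ft_force: [0.2, 0.7, -0.9]
opening: 0.0359
grasp_force: 59.9
```

Run:
```python
from ring import *
for i in range(2): to(.4993,.1622,.1703,88); grab('scene')
```

```text
t 16.75 pos [0.498  0.1628 0.1862] rpy [-1.798e+02  4.000e-02  8.810e+01] open 0.0359 f [ 0.2  0.7 -0.9]
shift total now-axes [-0.03  0.07  0.8 ]  turned-axes [-0.03  0.07  0.8 ] turn z [-0.004  0.001  0.002]
t 16.8 pos [0.4985 0.1629 0.187 ] rpy [-1.7987e+02  2.0000e-02  8.8110e+01] open 0.036 f [-1.  -1.  -0.6]
shift total now-axes [-0.04  0.04  0.84]  turned-axes [-0.04  0.04  0.84] turn z [-0.003  0.001  0.002]
```

Emit:
{"method": "arm_command", "body": {
  "moves": [
    [[-0.03, 0.04, 0.3], [0, 0, 0], 1],
    [[0, 0, 0.25], [0, 0, 0], 1],
    [[0, 0, 0.15], [0, 0, 0], 1],
    [[0, 0, 0.1], [0, 0, 0], 1],
    [[0, 0, 0], [0, 0, 0], 1],
    [[0, 0, 0], [0, 0, 0], 1]
  ]
}}

```text
t: 17.45
position: [0.5002, 0.162, 0.1724]
tool_rot: [3.141, -0.0, 1.537]
ft_force: [-0.6, -0.7, -1.1]
opening: 0.0358
grasp_force: 59.9
```

Run:
```python
from ring import *
for i in range(2): to(.4993,.1622,.1703,88); grab('scene','place_b')
_,f=grab('scene'); cv2.imwrite('pics/pb.png',cv2.resize(f['pixels'][130:300,280:440],None,fx=3.5,fy=3.5,interpolation=cv2.INTER_CUBIC)[:,:,::-1])
```

```text
t 17.45 pos [0.5002 0.162  0.1724] rpy [179.99  -0.    88.06] open 0.0358 f [-0.6 -0.7 -1.1]
shift total now-axes [ 0.01 -0.04  0.1 ]  turned-axes [ 0.01 -0.04  0.1 ] turn z [ 0.    -0.     0.001]
t 17.5 pos [0.5002 0.162  0.1724] rpy [179.98  -0.    88.06] open 0.0361 f [ 0.1  0.5 -0.4]
shift total now-axes [ 0.01 -0.05  0.11]  turned-axes [ 0.01 -0.05  0.11] turn z [ 0.    -0.     0.001]
```

View pics/pb.png

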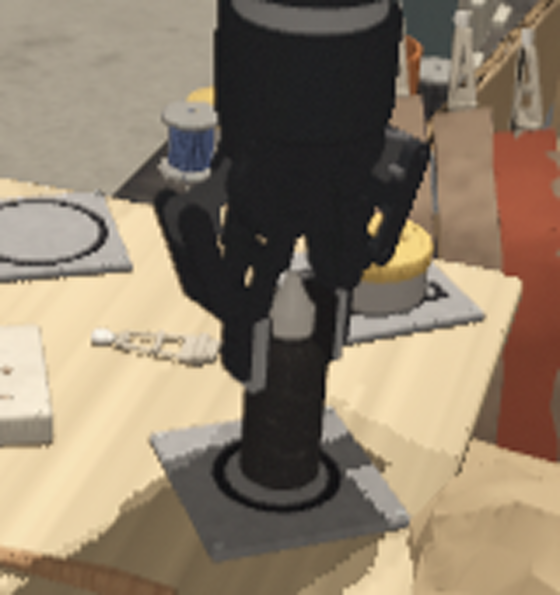

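The scene crop shows the bottle's base at (282,470) within the ring centred near (276,477): about 2–3 mm off. I'll lower it the last bit without touching, and measure laterally with both cameras.

Run:
```python
from ring import *
from scipy.optimize import least_squares
ims=[]
for c in ['scene','side']:
    s,f=grab(c); T=np.linalg.inv(f['cam_to_world']); K=f['camera_matrix']
    def pr(p): q=(np.atleast_2d(p)@T[:3,:3].T+T[:3,3])@K.T; return q[:,:2]/q[:,2:]
    a=np.linspace(0,2*np.pi,60,endpoint=False); circ=lambda c0,rad,z:np.c_[c0[0]+rad*np.cos(a),c0[1]+rad*np.sin(a),np.full(60,z)]
    c0=pr([.499,.1622,.116])[0].astype(int); z=6; x0,y0=c0[0]-32,c0[1]-38
    im=cv2.resize(f['pixels'][y0:y0+64,x0:x0+64],None,fx=z,fy=z,interpolation=cv2.INTER_CUBIC)
    for cc,rad,zz,col in [((.499,.1622),30,.116,(255,0,0)),((.5002,.162),18.5,.1185,(0,255,0)),((.5002,.162),18.5,.150,(0,255,0))]:
        P=((pr(circ(cc,rad/1000,zz))-[x0,y0]+.5)*z).astype(int); cv2.polylines(im,[P],True,col,1)
    ims.append(im)
cv2.imwrite('pics/pb2.png',np.hstack(ims)[:,:,::-1])
```

```text
(no output)
```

View pics/pb2.png

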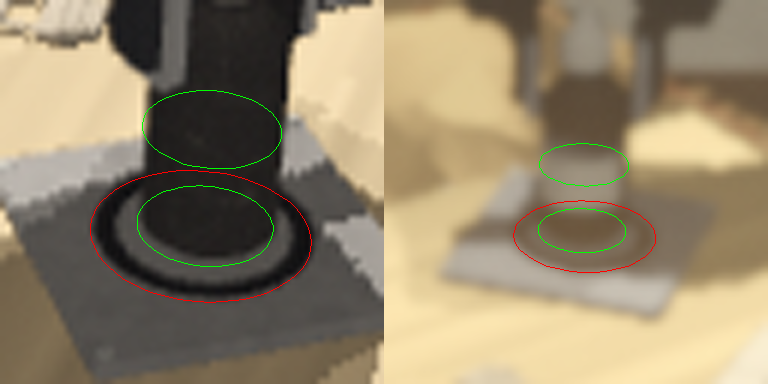

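Emit:
{"method": "arm_command", "body": {
  "moves": [
    [[0, 0, 0.06], [0, 0, 0], 1],
    [[0, 0, 0.05], [0, 0, 0], 1],
    [[0, 0, 0], [0, 0, 0], 1],
    [[0, 0, 0], [0, 0, 0], 1]
  ]
}}

```text
t: 18.1
position: [0.5001, 0.162, 0.17]
tool_rot: [-3.141, 0.0, 1.537]
ft_force: [0.5, 0.6, -1.1]
opening: 0.0359
grasp_force: 59.9
```

Run:
```python
from ring import *
to(.4993,.1622,.1703,88)
s,f=grab('scene'); T=np.linalg.inv(f['cam_to_world']); K=f['camera_matrix']
def pr(p): q=(np.atleast_2d(p)@T[:3,:3].T+T[:3,3])@K.T; return q[:,:2]/q[:,2:]
p=np.array([.499,.1622,.116]); b=pr(p)[0]
for d in np.eye(3): print(np.round((pr(p+d*.001)[0]-b)*6,2),'px6/mm')
c0=b.astype(int); x0,y0=c0[0]-32,c0[1]-38
g=f['pixels'][y0:y0+64,x0:x0+64].astype(int).mean(2)
for y in range(26,52,2): print(y*6,' '.join('%3d'%v for v in g[y,12:56]))
```

```text
t 18.1 pos [0.5001 0.162  0.17  ] rpy [-179.99    0.     88.06] open 0.0359 f [ 0.5  0.6 -1.1]
shift total now-axes [ 0.01 -0.04 -0.01]  turned-axes [ 0.01 -0.04 -0.01] turn z [-0.     0.     0.001]
[ 2.79 -1.25] px6/mm
[-2.39 -1.79] px6/mm
[ 0.21 -3.  ] px6/mm
156 180 180 182 183 169 162 160 157 156 158 161 139  49  29  29  30  29  31  31  33  32  33  34  34  34  33  31  32  33  33  31  30  30  31  35 158 161 159 161 162 161 160 118 158
168 180 181 181 164 163 164 162 160 158 116 111  87  36  26  30  28  28  30  31  32  32  34  32  33  33  31  34  33  33  33  35  30  33  33  65 158 117 158 117 110  82  77  77  77
180 181 180 130 114 114 115 116  68  47  31  22  23  27  28  30  32  30  31  33  33  33  34  34  31  31  31  33  32  33  30  31  29  31  33  53  78  81  82  82  80  79  80  81  81
192  91  89  80  80  80  62  34  21  21  20  57  52  29  29  29  31  33  32  31  32  33  34  33  33  31  32  32  32  33  34  31  31  31  35  28  38  59  80  82  82  79  80  80  81
204  79  77  76  76  47  23  19  20  57  78  80  45  30  31  30  30  31  32  29  32  33  35  35  36  36  39  33  38  4
[... 801 characters left out ...]
  79  80  74  48  22  19  20  36  50  69  79  79  79  76  72  73  71  60  60  60  60  60  70  69  72  76  78  80  80  61  33  21  21  23  42  74  79  78  77  78
276  78  80  82  80  79  78  80  79  75  70  58  35  21  20  23  36  45  51  51  68  69  69  76  77  78  69  69  60  58  45  38  31  20  20  20  43  67  72  78  77  79  79  81  81
288  79  80  79  79  78  80  80  79  79  79  80  79  76  72  70  58  34  31  21  19  19  18  17  17  21  19  18  20  21  21  42  45  68  72  72  78  79  79  79  78  78  79  79  80
300  79  79  77  77  76  76  76  76  78  76  78  78  77  76  76  78  79  78  78  75  76  76  75  73  72  71  74  73  78  78  77  78  77  78  79  78  79  79  80  80  79  79  79  78
```

Emit:
{"method": "arm_command", "body": {
  "moves": [
    [[0, 0, -0.05], [0, 0, 0], 1],
    [[-0.05, -0.1, 0], [0, 0, 0], 1],
    [[0, 0, 0.05], [0, 0, 0], 1],
    [[0, 0, 0.05], [0, 0, 0], 1],
    [[0, 0, 0], [0, 0, 0], 1],
    [[0, 0, 0], [0, 0, 0], 1]
  ]
}}

```text
t: 18.75
position: [0.498, 0.1611, 0.1693]
tool_rot: [3.141, 0.0, 1.537]
ft_force: [-1.0, -0.7, 2.6]
opening: 0.0359
grasp_force: 60.0
```

Emit:
{"method": "arm_command", "body": {
  "moves": [
    [[0, 0, 0], [0, 0, 0], 0.5],
    [[0, 0, 0], [0, 0, 0], 0.4],
    [[0, 0, 0], [0, 0, 0], 0.2],
    [[0, 0, 0], [0, 0, 0], 0],
    [[0, 0, 0], [0, 0, 0], 0],
    [[0, 0, -0.5], [0, 0, 0], 0],
    [[0, 0, -1], [0, 0, 0], 0],
    [[0, 0, -1], [0, 0, 0], 0],
    [[0, 0, -1], [0, 0, 0], 0],
    [[0, 0, -1], [0, 0, 0], 0]
  ]
}}

```text
t: 19.75
position: [0.4981, 0.1611, 0.2607]
tool_rot: [3.141, -0.0, 1.537]
ft_force: [-0.2, -0.3, 0.5]
opening: 0.0856
grasp_force: 0.0
```

Emit:
{"method": "arm_command", "body": {
  "moves": [
    [[0, 0, -1], [0, 0, 0], 0],
    [[0, 0, -1], [0, 0, 0], 0],
    [[0, 0, 0], [0, 0, 0], 0],
    [[0, 0, 0], [0, 0, 0], 0]
  ]
}}

```text
t: 20.15
position: [0.4983, 0.1611, 0.2995]
tool_rot: [3.14, -0.0, 1.537]
ft_force: [-0.3, -0.3, -0.2]
opening: 0.0854
grasp_force: 0.0
```

Run:
```python
from plate import *
s,f=grab('wrist'); W=cloud(f,s)
a=ring(f,s,(.499,.162),(24,30)); pl=plate(f,s,(.499,.162)); print('small wrist',a[:2],pl[:3])
p=W[near(W,(.4985,.1615),.04,.13,.205)]; print('bottle wrist',len(p),cv2.minEnclosingCircle(p[:,:2].astype(np.float32)*1000))
_,g=grab('scene'); W=cloud(g)
T=g['cam_to_world']; c=np.linalg.inv(T)@[.499,.162,.116,1]; u=g['camera_matrix']@c[:3]; u=(u/u[2]).astype(int)
crop=cv2.resize(g['pixels'][u[1]-75:u[1]+25,u[0]-50:u[0]+50],(400,400),interpolation=cv2.INTER_CUBIC)
cv2.imwrite('pics/b5.png',np.hstack([crop,cv2.resize(pl[3],(400,400))])[:,:,::-1])
to(.657,.2675,.27,88)
```

```text
small wrist (array([0.4988, 0.1605]), np.int64(5649)) (array([0.4989, 0.1624]), array([95.2, 95.1]), 70.3)
bottle wrist 1003 ((497.0517272949219, 160.24404907226562), 18.40903091430664)
t 20.25 pos [0.4975 0.161  0.2983] rpy [-1.7992e+02  2.0000e-02  8.8060e+01] open 0.0853 f [-0.5 -0.2  0. ]
shift total now-axes [5.59 7.79 1.4 ]  turned-axes [5.6  7.78 1.41] turn z [-0.002  0.     0.001]
```

View pics/b5.png

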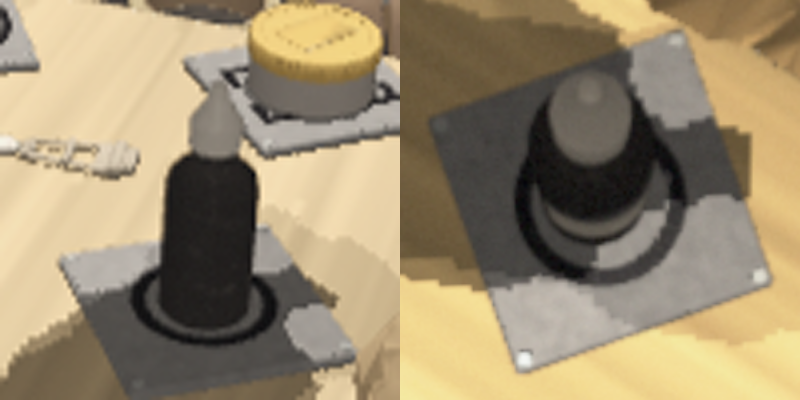

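The left crop shows the bottle upright and centred in its ring. The right crop (rectified wrist view) agrees within about 2 mm. The tin comes next.

Emit:
{"method": "arm_command", "body": {
  "moves": [
    [[0, 0, 0], [0, 0, -0.186], 0],
    [[0, 0, 0], [0, 0, -0.186], 0],
    [[0, 0, 0], [0, 0, -0.186], 0],
    [[0, 0, 0], [0, 0, -0.186], 0],
    [[0, 0, 0], [0, 0, -0.186], 0],
    [[0, 0, 0], [0, 0, -0.186], 0],
    [[0, 0, 0], [0, 0, -0.186], 0],
    [[0, 0, 0], [0, 0, -0.186], 0],
    [[0, 0, 0], [0, 0, -0.186], 0],
    [[0, 0, 0], [0, 0, -0.186], 0]
  ]
}}

```text
t: 21.25
position: [0.4974, 0.161, 0.2978]
tool_rot: [-3.141, -0.002, 3.004]
ft_force: [-0.6, -0.2, -0.0]
opening: 0.0856
grasp_force: 0.0
```

Emit:
{"method": "arm_command", "body": {
  "moves": [
    [[0, 0, 0], [0, 0, -0.184], 0],
    [[-1, 0.66, 0.1], [0, 0, 0], 0],
    [[-1, 0.66, 0.1], [0, 0, 0], 0],
    [[-1, 0.66, 0.1], [0, 0, 0], 0],
    [[-1, 0.66, 0.1], [0, 0, 0], 0],
    [[-1, 0.66, 0.1], [0, 0, 0], 0],
    [[-1, 0.66, 0.1], [0, 0, 0], 0],
    [[-1, 0.66, 0.1], [0, 0, 0], 0],
    [[-1, 0.66, 0.1], [0, 0, 0], 0],
    [[0, 0, 0], [0, 0, 0], 0]
  ]
}}

```text
t: 22.25
position: [0.6588, 0.2678, 0.2796]
tool_rot: [-3.141, -0.003, -3.14]
ft_force: [-0.9, -0.5, -0.8]
opening: 0.0853
grasp_force: 0.0
```

Run:
```python
from plate import *
s,f=grab('wrist','w6'); W=cloud(f,s)
p=W[near(W,(.657,.267),.05,.143,.16)]; print('tin wrist',len(p),np.median(p[:,2]),cv2.minEnclosingCircle(p[:,:2].astype(np.float32)*1000),cv2.minAreaRect(p[:,:2].astype(np.float32)*1000))
print('corners plate',plate(f,s,(.658,.267))[:3])
q=W[(W[...,2]>.125)&(W[...,2]<.3)&(np.abs(W[...,0]-.667)<.05)&(np.abs(W[...,1]-.267)<.075)]; q=q[np.hypot(q[:,0]-.657,q[:,1]-.267)>.036]
print('obst',len(q),np.round(q[::max(1,len(q)//12)],3))
to(.657,.2675,.113,180)
```

```text
tin wrist 3298 0.1474391048266975 ((657.601806640625, 267.1909484863281), 32.69820022583008) ((657.2871704101562, 267.5282897949219), (64.09160614013672, 64.1900863647461), 86.50161743164062)
corners plate (array([0.6582, 0.2687]), array([95.6, 96. ]), 73.6)
obst 469 [[0.711 0.325 0.126]
 [0.715 0.322 0.128]
 [0.647 0.22  0.298]
 [0.647 0.225 0.299]
 [0.647 0.312 0.3  ]
 [0.652 0.225 0.294]
 [0.651 0.311 0.299]
 [0.657 0.311 0.294]
 [0.658 0.311 0.296]
 [0.66  0.311 0.298]
 [0.662 0.225 0.298]
 [0.665 0.311 0.298]
 [0.669 0.311 0.299]]
t 22.3 pos [0.6578 0.2671 0.2803] rpy [-179.94   -0.2  -179.93] open 0.0854 f [ 0.2 -1.1 -0. ]
shift total now-axes [0.01 0.03 8.36]  turned-axes [0.04 0.02 8.36] turn z [-0.001 -0.004  0.002]
```

View pics/w6.png

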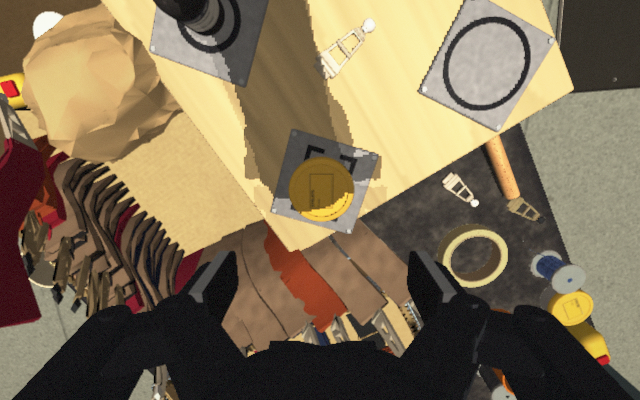

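The tin (322,188) sits centred between the fingers and the way down is clear.

Emit:
{"method": "arm_command", "body": {
  "moves": [
    [[0, 0, 0.7], [0, 0, 0], 0],
    [[0, 0, 1], [0, 0, 0], 0],
    [[0, 0, 1], [0, 0, 0], 0],
    [[0, 0, 1], [0, 0, 0], 0],
    [[0, 0, 1], [0, 0, 0], 0],
    [[0, 0, 1], [0, 0, 0], 0],
    [[0, 0, 1], [0, 0, 0], 0],
    [[0, 0, 0.8], [0, 0, 0], 0],
    [[0, 0, 0.5], [0, 0, 0], 0],
    [[0, 0, 0.3], [0, 0, 0], 0]
  ]
}}

```text
t: 23.3
position: [0.6569, 0.2662, 0.1162]
tool_rot: [-3.141, -0.002, -3.141]
ft_force: [-0.2, -0.4, -0.5]
opening: 0.0851
grasp_force: 0.0
```

Run:
```python
from h import *
grab('side');to(.657,.2675,.113,180)
```

```text
t 23.35 pos [0.6569 0.2663 0.1157] rpy [-1.7996e+02 -1.2000e-01 -1.7997e+02] open 0.0852 f [-0.5 -0.7 -0.2]
shift total now-axes [-0.01  0.06  0.13]  turned-axes [-0.01  0.06  0.13] turn z [-0.001 -0.003  0.001]
```

Emit:
{"method": "arm_command", "body": {
  "moves": [
    [[0, 0.05, 0.1], [0, 0, 0], 0],
    [[0, 0, 0], [0, 0, 0], 0.15],
    [[0, 0, 0], [0, 0, 0], 0.25],
    [[0, 0, 0], [0, 0, 0], 0.5],
    [[0, 0, 0], [0, 0, 0], 1],
    [[0, 0, 0], [0, 0, 0], 1],
    [[0, 0, 0], [0, 0, 0], 1]
  ]
}}

```text
t: 24.05
position: [0.6588, 0.268, 0.1165]
tool_rot: [3.141, 0.002, -3.141]
ft_force: [-0.7, -0.5, 5.9]
opening: 0.0604
grasp_force: 65.7
```

Emit:
{"method": "arm_command", "body": {
  "moves": [
    [[0, 0, -0.3], [0, 0, 0], 1],
    [[0, 0, -0.8], [0, 0, 0], 1],
    [[0, 0, -1], [0, 0, 0], 1],
    [[0, 0, -0.8], [0, 0, 0], 1],
    [[0, 0, -0.3], [0, 0, 0], 1],
    [[0.3, 0.4, 0], [0, 0, 0], 1],
    [[0.6, 0.8, 0], [0, 0, 0], 1],
    [[0.75, 1, 0], [0, 0, 0], 1],
    [[0.75, 1, 0], [0, 0, 0], 1],
    [[0.75, 1, 0], [0, 0, 0], 1]
  ]
}}

```text
t: 25.05
position: [0.5922, 0.3535, 0.1775]
tool_rot: [-3.141, -0.003, -3.14]
ft_force: [0.6, 0.0, -0.9]
opening: 0.0605
grasp_force: 65.0
```

Emit:
{"method": "arm_command", "body": {
  "moves": [
    [[0.75, 1, 0], [0, 0, 0], 1],
    [[0.75, 1, 0], [0, 0, 0], 1],
    [[0.6, 0.8, 0], [0, 0, 0], 1],
    [[0.4, 0.5, 0], [0, 0, 0], 1],
    [[0.2, 0.3, 0], [0, 0, 0], 1],
    [[0, 0, 0], [0, 0, 0], 1],
    [[0, 0, 0], [0, 0, 0], 1]
  ]
}}

```text
t: 25.75
position: [0.5413, 0.4232, 0.179]
tool_rot: [-3.141, 0.0, -3.142]
ft_force: [-0.2, -0.3, -1.8]
opening: 0.0601
grasp_force: 65.0
```

Run:
```python
from plate import *
s,f=grab('wrist'); W=cloud(f,s)
p=W[near(W,s['position'],.05,s['position'][2]+.025,s['position'][2]+.04)]; print('tin wrist',len(p),np.median(p[:,2]),cv2.minEnclosingCircle(p[:,:2].astype(np.float32)*1000),s['position'])
print('corner plate',plate(f,s,(.658,.268))[:3],'large',plate(f,s,(.54,.426))[:3])
to(.540,.4262,.117,180)
```

```text
tin wrist 15844 0.20990832664182296 ((534.14501953125, 423.8036193847656), 43.95303726196289) [0.54134895 0.42324043 0.17898721]
corner plate (array([0.6223, 0.2396]), array([37.7, 79.5]), 40.5) large (array([0.5581, 0.4176]), array([ 95.1, 136.4]), 65.5)
t 25.8 pos [0.5415 0.423  0.179 ] rpy [-1.7998e+02  1.0000e-02  1.7997e+02] open 0.0603 f [ 0.3  0.3 -1.7]
shift total now-axes [0.08 0.16 3.1 ]  turned-axes [0.08 0.16 3.1 ] turn z [-0.     0.    -0.001]
```

Run:
```python
from plate import *
s,f=grab('wrist'); W=cloud(f,s); h=cv2.cvtColor(f['pixels'],cv2.COLOR_RGB2HSV)
m=near(W,s['position'],.045,s['position'][2]+.028,s['position'][2]+.036)&(h[...,1]>150)&(h[...,0]>18)
m=cv2.morphologyEx(m.astype(np.uint8),cv2.MORPH_OPEN,np.ones((3,3)))>0
p=W[m]; print(len(p),cv2.minAreaRect(p[:,:2].astype(np.float32)*1000),cv2.minEnclosingCircle(p[:,:2].astype(np.float32)*1000),s['position'])
```

```text
14040 ((540.2198486328125, 423.4101257324219), (64.34304809570312, 60.624969482421875), 0.21210870146751404) ((540.1868896484375, 423.456298828125), 32.39449691772461) [0.54154064 0.42297903 0.1790121 ]
```

Emit:
{"method": "arm_command", "body": {
  "moves": [
    [[0, 0, 0.5], [0, 0, 0], 1],
    [[0.04, 0.08, 0.8], [0, 0, 0], 1],
    [[0.04, 0.08, 0.7], [0, 0, 0], 1],
    [[0, 0, 0.5], [0, 0, 0], 1],
    [[0, 0, 0], [0, 0, 0], 1],
    [[0, 0, 0], [0, 0, 0], 1]
  ]
}}

```text
t: 26.45
position: [0.5393, 0.4268, 0.1288]
tool_rot: [-3.141, -0.0, -3.141]
ft_force: [0.0, -0.7, -1.0]
opening: 0.0603
grasp_force: 65.0
```

Run:
```python
from plate import *
to(.540,.4262,.117,180)
s,f=grab('scene'); T=np.linalg.inv(f['cam_to_world']); K=f['camera_matrix']
u=K@(T@[.54,.426,.116,1])[:3]; u=(u/u[2]).astype(int)
g,h=grab('side'); T2=np.linalg.inv(h['cam_to_world']); u2=h['camera_matrix']@(T2@[.54,.426,.116,1])[:3]; u2=(u2/u2[2]).astype(int)
cr=lambda im,u:cv2.resize(im[u[1]-40:u[1]+40,u[0]-40:u[0]+40],(400,400),interpolation=cv2.INTER_CUBIC)
cv2.imwrite('pics/t7.png',np.hstack([cr(f['pixels'],u),cr(h['pixels'],u2)])[:,:,::-1])
```

```text
t 26.45 pos [0.5393 0.4268 0.1288] rpy [-1.7998e+02 -2.0000e-02 -1.7997e+02] open 0.0603 f [ 0.  -0.7 -1. ]
shift total now-axes [-0.03 -0.03  0.59]  turned-axes [-0.03 -0.03  0.59] turn z [-0.    -0.     0.001]
```

View pics/t7.png

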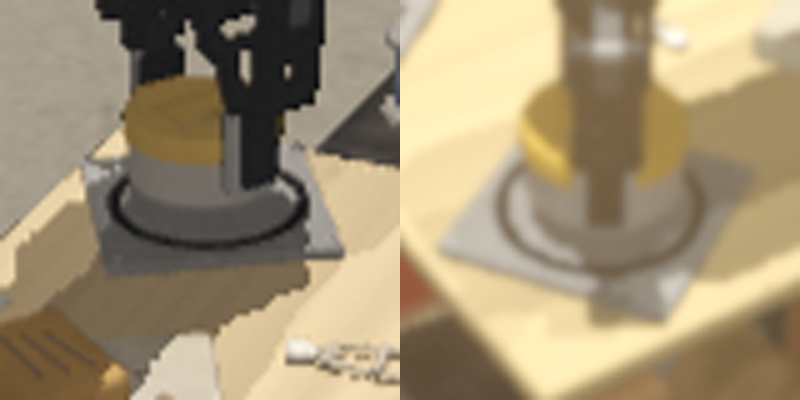

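The tin hovers over the ring, centred to 1–2 mm in both views (left: tin 207, ring 208; right: tin 606, ring 600). I'll nudge it and set it down.

Emit:
{"method": "arm_command", "body": {
  "moves": [
    [[-0.06, -0.04, 0.2], [0, 0, 0], 1],
    [[0, 0, 0.2], [0, 0, 0], 1],
    [[0, 0, 0.1], [0, 0, 0], 1],
    [[0, 0, 0.05], [0, 0, 0], 1],
    [[0, 0, 0], [0, 0, 0], 1],
    [[0, 0, 0], [0, 0, 0], 1]
  ]
}}

```text
t: 27.15
position: [0.5405, 0.4261, 0.1181]
tool_rot: [3.142, 0.0, -3.141]
ft_force: [-0.6, 0.1, -1.7]
opening: 0.0602
grasp_force: 65.0
```

Emit:
{"method": "arm_command", "body": {
  "moves": [
    [[0, 0, 0.05], [0, 0, 0], 1],
    [[0, 0, 0.05], [0, 0, 0], 1],
    [[0, 0, 0], [0, 0, 0], 1],
    [[0, 0, 0], [0, 0, 0], 1]
  ]
}}

```text
t: 27.55
position: [0.5406, 0.4262, 0.1165]
tool_rot: [3.141, 0.0, -3.141]
ft_force: [-1.0, -0.2, 1.6]
opening: 0.0604
grasp_force: 65.3
```

Emit:
{"method": "arm_command", "body": {
  "moves": [
    [[0, 0, 0], [0, 0, 0], 0.2],
    [[0, 0, 0], [0, 0, 0], 0],
    [[0, 0, 0], [0, 0, 0], 0],
    [[0, 0, 0], [0, 0, 0], 0],
    [[0, 0, -0.4], [0, 0, 0], 0],
    [[0, 0, -0.8], [0, 0, 0], 0],
    [[0, 0, -1], [0, 0, 0], 0],
    [[0, 0, -1], [0, 0, 0], 0],
    [[0, 0, -1], [0, 0, 0], 0],
    [[0, 0, -1], [0, 0, 0], 0]
  ]
}}

```text
t: 28.55
position: [0.5405, 0.4262, 0.2217]
tool_rot: [3.141, 0.001, -3.141]
ft_force: [-0.3, 0.6, 1.4]
opening: 0.0854
grasp_force: 0.0
```

Emit:
{"method": "arm_command", "body": {
  "moves": [
    [[0, 0, -1], [0, 0, 0], 0],
    [[0, 0, -1], [0, 0, 0], 0],
    [[0, 0, -0.5], [0, 0, 0], 0],
    [[0, 0, 0], [0, 0, 0], 0],
    [[0, 0, 0], [0, 0, 0], 0]
  ]
}}

```text
t: 29.05
position: [0.5403, 0.426, 0.2695]
tool_rot: [-3.141, -0.0, -3.141]
ft_force: [0.3, 0.1, -0.1]
opening: 0.0855
grasp_force: 0.0
```

Run:
```python
from plate import *
s,f=grab('wrist'); W=cloud(f,s)
p=W[near(W,(.54,.426),.05,.143,.16)]; print('tin',np.median(p[:,2]),cv2.minEnclosingCircle(p[:,:2].astype(np.float32)*1000))
print('large',plate(f,s,(.54,.426))[:3],ring(f,s,(.54,.426),(36.5,41.5))[:2])
_,g=grab('scene'); 
def rect(f,s):
    o=ortho(f,s,.116,(.658,.268)); h=cv2.cvtColor(o,cv2.COLOR_RGB2GRAY)
    return o
a=rect(g,None); _,g2=grab('side'); b=rect(g2,None)
print(plate(g,None,(.658,.268))[:3],plate(g2,None,(.658,.268))[:3])
cv2.imwrite('pics/c8.png',np.hstack([cv2.resize(x,(390,390)) for x in (a,b)])[:,:,::-1])
to(.400,.3125,.25,88)
```

```text
tin 0.14741018969440733 ((539.74951171875, 426.8459167480469), 32.74517822265625)
large (array([0.5394, 0.4261]), array([95.2, 95.4]), 65.5) (array([0.5392, 0.4251]), np.int64(5578))
(array([0.6535, 0.2863]), array([138.4, 119.6]), 73.6) (array([0.6595, 0.2707]), array([102.8,  97.6]), 73.6)
t 29.2 pos [0.5399 0.4258 0.2686] rpy [-1.7993e+02 -1.2000e-01 -1.7996e+02] open 0.0856 f [ 0.1  0.8 -0.4]
shift total now-axes [ 7.   -5.66  0.95]  turned-axes [-5.9  -6.79  0.93] turn z [-3.000e-03 -1.000e-03  2.045e+00]
```

View pics/c8.png

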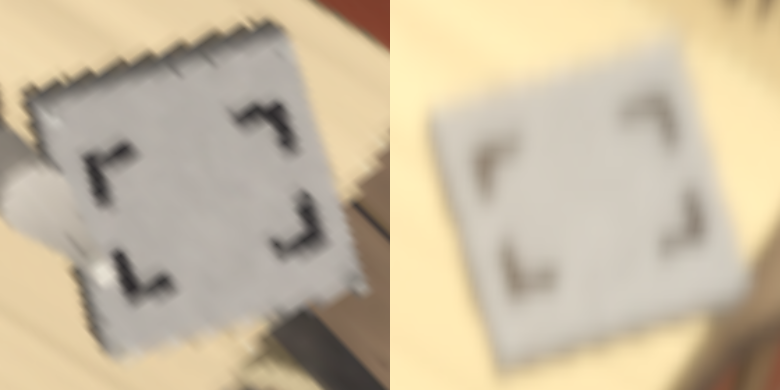

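Both views show the corner marks with the long side along about -16.4°, and the tin is centred within 1 mm. Now back to the wax.

Emit:
{"method": "arm_command", "body": {
  "moves": [
    [[0.6, -0.5, 0], [0, 0, 0], 0],
    [[1, -0.8, 0], [0, 0, 0], 0],
    [[1, -0.8, 0], [0, 0, 0], 0],
    [[1, -0.8, 0], [0, 0, 0], 0],
    [[1, -0.8, 0], [0, 0, 0], 0],
    [[1, -0.8, 0], [0, 0, 0], 0],
    [[1, -0.8, 0], [0, 0, 0], 0],
    [[0.4, -0.36, 0], [0, 0, 0], 0],
    [[0, 0, 0], [0, 0, 0.18], 0],
    [[0, 0, 0], [0, 0, 0.185], 0]
  ]
}}

```text
t: 30.2
position: [0.4006, 0.3128, 0.2699]
tool_rot: [3.141, 0.0, 2.85]
ft_force: [-0.0, -0.3, -0.1]
opening: 0.0858
grasp_force: 0.0
```

Emit:
{"method": "arm_command", "body": {
  "moves": [
    [[0, 0, 0], [0, 0, 0.187], 0],
    [[0, 0, 0], [0, 0, 0.187], 0],
    [[0, 0, 0], [0, 0, 0.187], 0],
    [[0, 0, 0], [0, 0, 0.187], 0],
    [[0, 0, 0], [0, 0, 0.187], 0],
    [[0, 0, 0], [0, 0, 0.187], 0],
    [[0, 0, 0], [0, 0, 0.187], 0],
    [[0, 0, 0], [0, 0, 0.187], 0],
    [[0, 0, 0], [0, 0, 0.184], 0],
    [[0, 0, 0], [0, 0, 0], 0]
  ]
}}

```text
t: 31.2
position: [0.4008, 0.3129, 0.2696]
tool_rot: [-3.141, 0.0, 1.536]
ft_force: [0.1, -0.1, -0.9]
opening: 0.0855
grasp_force: 0.0
```

Run:
```python
from plate import *
s,f=grab('wrist'); W=cloud(f,s)
p=W[near(W,(.4,.313),.05,.143,.17)]; print('wax',np.median(p[:,2]),cv2.minAreaRect(p[:,:2].astype(np.float32)*1000))
to(.400,.3125,.1335,88)
```

```text
wax 0.15087157415189267 ((399.4477844238281, 312.1243896484375), (54.2525520324707, 35.94569778442383), 87.62793731689453)
t 31.25 pos [0.4008 0.3129 0.2697] rpy [-1.7998e+02  1.0000e-02  8.8180e+01] open 0.0852 f [-0.2 -0.4  0.2]
shift total now-axes [-0.02 -0.04  6.81]  turned-axes [-0.02 -0.04  6.81] turn z [-0.     0.     0.004]
```

Emit:
{"method": "arm_command", "body": {
  "moves": [
    [[-0.03, -0.05, 0.7], [0, 0, 0], 0],
    [[0, 0, 1], [0, 0, 0], 0],
    [[0, 0, 1], [0, 0, 0], 0],
    [[0, 0, 1], [0, 0, 0], 0],
    [[0, 0, 1], [0, 0, 0], 0],
    [[0, 0, 0.9], [0, 0, 0], 0],
    [[0, 0, 0.7], [0, 0, 0], 0],
    [[0, 0, 0.5], [0, 0, 0], 0],
    [[0, 0, 0], [0, 0, 0], 0],
    [[0, 0, 0], [0, 0, 0], 0.3]
  ]
}}

```text
t: 32.25
position: [0.3997, 0.3124, 0.1343]
tool_rot: [3.142, -0.0, 1.537]
ft_force: [0.1, 0.1, 1.0]
opening: 0.0732
grasp_force: 0.0
```

Emit:
{"method": "arm_command", "body": {
  "moves": [
    [[0, 0, 0], [0, 0, 0], 0.5],
    [[0, 0, 0], [0, 0, 0], 1],
    [[0, 0, 0], [0, 0, 0], 1],
    [[0, 0, 0], [0, 0, 0], 1],
    [[0, 0, 0], [0, 0, 0], 1],
    [[0, 0, 0], [0, 0, 0], 1],
    [[0, 0, 0], [0, 0, 0], 1]
  ]
}}

```text
t: 32.95
position: [0.4003, 0.3127, 0.1351]
tool_rot: [3.14, -0.001, 1.536]
ft_force: [0.3, -0.8, 6.2]
opening: 0.0346
grasp_force: 61.5
```

Emit:
{"method": "arm_command", "body": {
  "moves": [
    [[0, 0, -0.5], [0, 0, 0], 1],
    [[0, 0, -0.7], [0, 0, -0.186], 1],
    [[0, 0, -0.7], [0, 0, -0.187], 1],
    [[0, 0, -0.7], [0, 0, -0.187], 1],
    [[0, 0, -0.6], [0, 0, -0.187], 1],
    [[0, 0, 0], [0, 0, -0.187], 1],
    [[0, 0, 0], [0, 0, -0.187], 1],
    [[0, 0, 0], [0, 0, -0.187], 1],
    [[0, 0, 0], [0, 0, -0.187], 1],
    [[0, 0, 0], [0, 0, -0.185], 1]
  ]
}}

```text
t: 33.95
position: [0.3994, 0.3121, 0.1985]
tool_rot: [-3.141, -0.0, 2.862]
ft_force: [0.6, -0.4, -1.0]
opening: 0.0346
grasp_force: 60.8
```

Emit:
{"method": "arm_command", "body": {
  "moves": [
    [[-0.5, 0.05, 0], [0, 0, 0], 1],
    [[-1, 0.1, 0], [0, 0, 0], 1],
    [[-1, 0.1, 0], [0, 0, 0], 1],
    [[-1, 0.1, 0], [0, 0, 0], 1],
    [[-1, 0.1, 0], [0, 0, 0], 1],
    [[-1, 0.1, 0], [0, 0, 0], 1],
    [[-1, 0.1, 0], [0, 0, 0], 1],
    [[-1, 0.1, 0], [0, 0, 0], 1],
    [[-1, 0.1, 0], [0, 0, 0], 1],
    [[-0.5, 0.1, 0], [0, 0, 0], 1]
  ]
}}

```text
t: 34.95
position: [0.5796, 0.2788, 0.1979]
tool_rot: [-3.142, 0.001, 2.852]
ft_force: [0.2, -0.2, -0.8]
opening: 0.0347
grasp_force: 60.8
```

Run:
```python
from plate import *
grab('side'); s,f=grab('wrist','w9'); W=cloud(f,s); h=cv2.cvtColor(f['pixels'],cv2.COLOR_RGB2HSV)
m=near(W,s['position'],.045,s['position'][2]+.010,s['position'][2]+.022)&(h[...,1]>110)&(h[...,0]<26)
m=cv2.morphologyEx(m.astype(np.uint8),cv2.MORPH_OPEN,np.ones((3,3)))>0
p=W[m]; print(len(p),np.median(p[:,2]),cv2.minAreaRect(p[:,:2].astype(np.float32)*1000))
print(plate(f,s,(.658,.268))[:3])
to(.6582,.2687,.124,163.6)
```

```text
6690 0.21350240786862748 ((580.1304321289062, 279.1573486328125), (36.28923797607422, 54.489498138427734), 73.7219009399414)
(array([0.6856, 0.2517]), array([78.8, 33.5]), 74.6)
t 35.05 pos [0.5789 0.2792 0.1977] rpy [-1.8000e+02  1.0000e-02  1.6344e+02] open 0.0347 f [-0.1 -0.7 -0.7]
shift total now-axes [-3.95  0.63  3.69]  turned-axes [-3.95  0.62  3.69] turn z [-0.     0.    -0.003]
```

View pics/w9.png

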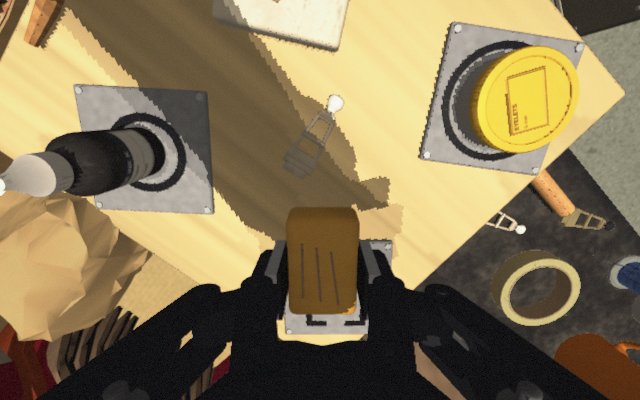

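The wax is held at 73.7°, which matches the plate's 73.6°. The bottle (100,165) and tin (525,100) stand well.

Emit:
{"method": "arm_command", "body": {
  "moves": [
    [[-0.6, 0.1, 0], [0, 0, 0], 1],
    [[-1, 0.15, 0], [0, 0, 0], 1],
    [[-1, 0.15, 0], [0, 0, 0], 1],
    [[-0.8, 0.12, 0], [0, 0, 0], 1],
    [[-0.5, 0.08, 0], [0, 0, 0], 1],
    [[0, 0, 0.6], [0, 0, 0], 1],
    [[0, 0, 0.9], [0, 0, 0], 1],
    [[0, 0, 0.9], [0, 0, 0], 1],
    [[0, 0, 0.6], [0, 0, 0], 1],
    [[0, 0, 0.3], [0, 0, 0], 1]
  ]
}}

```text
t: 36.05
position: [0.6539, 0.2692, 0.1301]
tool_rot: [-3.14, -0.003, 2.856]
ft_force: [-0.4, -0.8, -0.1]
opening: 0.0342
grasp_force: 60.7
```

Run:
```python
from plate import *
grab('side'); grab('side')
to(.6575,.2689,.122,163.6)
c=(.658,.268); out=[]
for n in ['scene','side']:
    s,f=grab(n); out.append(cv2.resize(ortho(f,None,.118,c,.05),(390,390)))
cv2.imwrite('pics/c10.png',np.hstack(out)[:,:,::-1])
```

```text
t 36.15 pos [0.6547 0.2693 0.131 ] rpy [-1.7994e+02 -1.0000e-01  1.6363e+02] open 0.0344 f [-0.3  0.  -0.2]
shift total now-axes [-0.14  0.02  0.45]  turned-axes [-0.14  0.02  0.45] turn z [-0.001 -0.002  0.001]
```

View pics/c10.png

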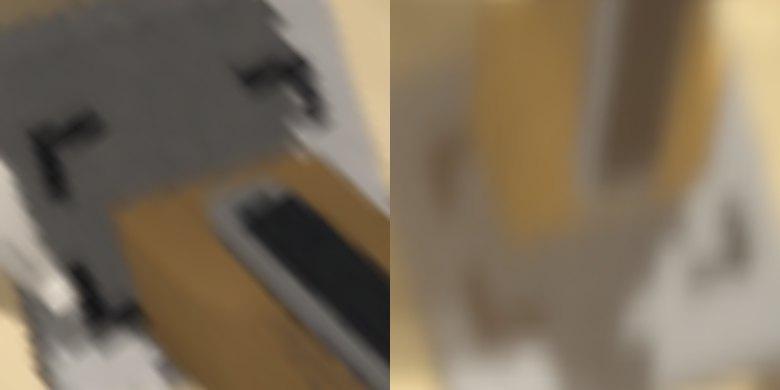

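The crops show the wax still hovering and hiding the marks, so I rely on the measured poses.

Emit:
{"method": "arm_command", "body": {
  "moves": [
    [[-0.07, 0.02, 0.1], [0, 0, 0], 1],
    [[-0.07, 0, 0.1], [0, 0, 0], 1],
    [[0, 0, 0.1], [0, 0, 0], 1],
    [[0, 0, 0.08], [0, 0, 0], 1],
    [[0, 0, 0.03], [0, 0, 0], 1],
    [[0, 0, 0], [0, 0, 0], 1],
    [[0, 0, 0], [0, 0, 0], 1]
  ]
}}

```text
t: 36.95
position: [0.6586, 0.2688, 0.1239]
tool_rot: [3.142, -0.0, 2.856]
ft_force: [0.3, 0.5, 0.2]
opening: 0.0348
grasp_force: 60.7
```

Emit:
{"method": "arm_command", "body": {
  "moves": [
    [[0.05, 0.01, 0.04], [0, 0, 0], 1],
    [[0, 0, 0.04], [0, 0, 0], 1],
    [[0, 0, 0], [0, 0, 0], 1],
    [[0, 0, 0], [0, 0, 0], 1]
  ]
}}

```text
t: 37.35
position: [0.6578, 0.2693, 0.1231]
tool_rot: [3.141, 0.001, 2.856]
ft_force: [-1.8, -1.0, 5.6]
opening: 0.0344
grasp_force: 61.3
```

Contact. Releasing and lifting.

Emit:
{"method": "arm_command", "body": {
  "moves": [
    [[0, 0, 0], [0, 0, 0], 0.5],
    [[0, 0, 0], [0, 0, 0], 0.3],
    [[0, 0, 0], [0, 0, 0], 0.2],
    [[0, 0, -0.4], [0, 0, 0], 0],
    [[0, 0, -0.8], [0, 0, 0], 0],
    [[0, 0, -1], [0, 0, 0], 0],
    [[0, 0, -1], [0, 0, 0], 0],
    [[0, 0, -1], [0, 0, 0], 0],
    [[0, 0, -1], [0, 0, 0], 0],
    [[0, 0, -1], [0, 0, 0], 0]
  ]
}}

```text
t: 38.35
position: [0.6577, 0.2693, 0.2477]
tool_rot: [3.141, 0.0, 2.856]
ft_force: [-0.7, -0.3, -0.7]
opening: 0.0855
grasp_force: 0.0
```

Emit:
{"method": "arm_command", "body": {
  "moves": [
    [[0.5, 0, -0.5], [0, 0, 0], 0],
    [[1, 0, -0.5], [0, 0, 0], 0],
    [[1, 0, -0.5], [0, 0, 0], 0],
    [[1, 0, 0], [0, 0, 0], 0],
    [[0.5, 0, 0], [0, 0, 0], 0],
    [[0, 0, 0], [0, 0, 0], 0],
    [[0, 0, 0], [0, 0, 0], 0]
  ]
}}

```text
t: 39.05
position: [0.581, 0.2918, 0.2761]
tool_rot: [-3.141, 0.0, 2.856]
ft_force: [0.4, 0.6, -0.2]
opening: 0.0854
grasp_force: 0.0
```

Run:
```python
from plate import *
s,f=grab('wrist'); W=cloud(f,s)
p=W[near(W,(.658,.269),.05,.131,.17)]; print('wax',np.median(p[:,2]),cv2.minAreaRect(p[:,:2].astype(np.float32)*1000)); print(plate(f,s,(.658,.268))[:3])
p=W[near(W,(.499,.162),.05,.13,.205)]; print('bottle',cv2.minEnclosingCircle(p[:,:2].astype(np.float32)*1000),ring(f,s,(.499,.162),(24,30))[:2])
o=ortho(f,s,.116,(.658,.268)); cv2.imwrite('pics/f11.png',np.hstack([f['pixels'][:,150:550],cv2.resize(o,(400,400))])[:,:,::-1])
```

```text
wax 0.13871795796843506 ((657.8283081054688, 270.06317138671875), (35.65712356567383, 55.282470703125), 74.49761962890625)
(array([0.6577, 0.269 ]), array([95.5, 96.4]), 73.6)
bottle ((497.2749938964844, 161.20474243164062), 18.56985092163086) (array([0.4991, 0.1616]), np.int64(5151))
```

View pics/f11.png

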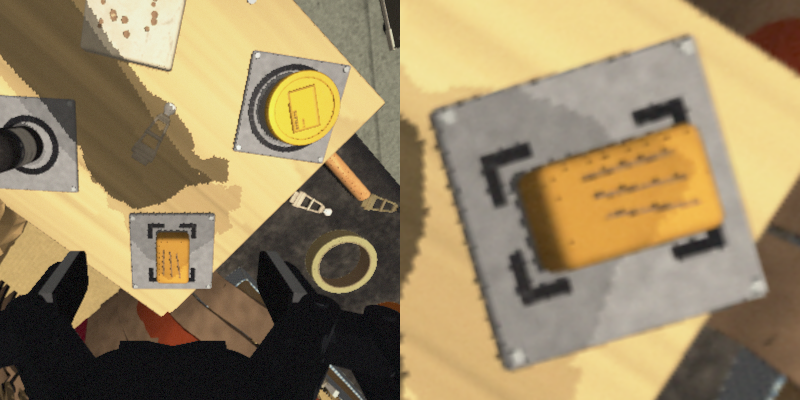

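The wax (172,255) lies inside the four corner marks, within about 1 mm and 1°. The tin and bottle are in their rings, the buckle is where it was, and the robot touches nothing.

```bash
python3 -c "
from plant import r
print(r.sign_off())"
```

```text
the job is handed in; nothing more can be done
None
```

The job is handed in at about 39 s of the 99 s: by camera measurement, the tin and wax block are within about 1 mm of the centres of their marks, the bottle stands upright within about 2 mm of its ring's centre, and I did not touch the buckle.

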